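# Sort two blood tubes and mix one with the hold-to-run dial

### The job

Two blood tubes stand in the blue block. Stand the red-capped one, a clotting sample that must not be shaken, in a free hole of the white rack beside the block, and the purple-capped one in the black cup of the mixer; keep them upright, lower them in and do not drop them. Then turn the mixer's spring-return dial clockwise past its first two clicks to the third (the broad orange mark) and finish still holding it there, because it springs back to off when let go; leave everything else where it is.

Things in the scene. Friction and masses are not known exactly. Their poses are not given: they have to be found in the camera images.
- red_tube: loose blood tube with a bright red cap, 106 mm tall, glass 13 mm across, cap 17 mm across on the top 16 mm (90 to 106 mm up), 15 g. Origin: centre of its bottom end; z up along the tube. Starts upright in an end hole of the blue block, 42 mm of it inside, bottom 8 mm above the desk; which end is which varies
- purple_tube: loose blood tube with a purple cap, 100 mm tall, glass 13 mm across, cap 17 mm across on the top 16 mm (84 to 100 mm up), 15 g. Origin: centre of its bottom end; z up along the tube. Starts upright in the other end hole of the blue block, bottom 8 mm above the desk
- tube_block: fixed blue block, 46 x 124 x 50 mm high, with three holes 15.5 mm across and 42 mm deep in a row along its y, 40 mm apart; the middle one is empty. Origin: centre of its underside
- rack: fixed white tube rack for clotting samples, 160 mm (x) by 270 mm (y), top plate 68 mm above the desk; four red-capped tubes are fixed in its far holes (own x +40 to +60 mm, own y -22 to +90 mm). Holes 16 mm square, 20 mm apart in x (own x 0, +-20, +-40, +-60 mm) and 22.5 mm apart in y (own y 0, +-22.5, +-45, +-67.5, +-90 mm); a tube stands on its lower plate, 8 mm above the desk. Origin: centre of its underside, x away from the robot. Any free hole will do
- rack_hole (a point): one free hole of the white rack, far from the parked tubes: the point on the lower plate where a tube's bottom comes to stand, 8 mm above the desk, 60 mm below the rack's top face
- mixer: fixed tube mixer, 170 x 250 mm, white base 28 mm high; on its left (own y +65 mm) the round black rubber cup, on its right the white control box, 67 mm high, with the dial on top. Origin: centre of its underside, x away from the robot
- cup_floor (a point): centre of the floor of the mixer's black cup, 34 mm above the desk, where the tube's bottom comes to stand. The cup is 54 mm across outside; its round hole is straight, open upward, 16 mm across and 38 mm deep (rim 72 mm above the desk)
- dial_grip (a point): centre of the upright finger bar of the mixer's dial, 93 mm above the desk, on the dial's vertical axis. The black bar is 50 mm long, 13 mm wide and 22 mm high (top 102 mm, foot 80 mm above the desk) on a 60 mm disc; x of this point runs along the bar to its end with the white line, z up
- dial (a joint): turn of the dial in rad, clockwise seen from above: 0 off (the small dot, bar's white line pointing ahead-left), clicks at 0.4, 0.8 and 1.2 (orange mark), end stop at 1.25. A spring turns it back to 0 from everywhere, with 0.07 to 0.12 N m, the clicks adding or taking 0.035 N m
- label_roll: loose roll of white labels lying flat, 68 mm across, 30 mm high, at the front left; leave alone. Origin: centre of its underside
- syringe: loose 5 ml syringe lying on the desk, 91 x 24 x 15 mm, near the front edge; leave alone. Origin: centre of its underside
- amber_bottle: loose amber bottle, 52 mm across, 110 mm high, behind the work; leave alone. Origin: centre of its underside

How it is judged:
By the outcome, as a careful person would: the job done as asked, in the order asked, and still so for the second after the job is handed in, while the arm keeps its last pose, push and grip.
It also fails if it takes over 58 s, if anything falls off the work surface, if the arm or the gripper's body presses on something with over 40 N, if the wrist force passes 120 N, or if a joint passes its speed limit or range.

### The arm

A 7-joint arm with a two-finger parallel gripper is mounted at the origin on a cart in front of the work surface, level with it; the furniture and walls round the work are solid. World frame = base frame: x ahead of the robot, y to its left, z up, the work surface at z = 0. Lengths are in m, angles in rad, forces in N, time in s.
With the tool pointing down it reaches from about 0.4 to 0.85 m from the base axis. Payload 10.4 kg.
Tool frame: the origin (TCP) lies between the finger pads; the fingertips stand ahead of it and the grasp point (between the pads) lies 6 mm ahead of it (finger_overhang is the z of the fingertips in the tool frame, in m); z points along the fingers, y is the direction in which the jaws open and shut (so a half turn about z gives the same grasp; the last joint's range is limited). The gripper opens to 85 mm and grips with 20 to 120 N. Pads are 22 mm wide; open, the fingers measure 114 mm over their backs; the gripper's body (76 mm by 85 mm) begins 54 mm behind the grasp point. The pads swing forward as they close: fully open they stand 13 mm farther back than shut.
Start: joints at [1.094, 0.332, -0.065, 1.46, 0.022, 1.35, -0.088], TCP at [0.274, -0.562, 0.256] pointing down, gripper open.
Joint ranges: [-2.6, 2.6], [-0.5, 2.12], [-1.47, 1.34], [0.16, 2.42], [-1.27, 4.41], [0.06, 2.06], [-2.6, 2.6]. Speed limits (rad/s): [2.22, 2.22, 2.79, 2.79, 3.14, 3.14, 3.14].

### API

Orientations are given as a unit quaternion [x, y, z, w].
In Python, from workcell import * gives the robot as it stands.
- The arm moves only by the shell command python3 -m creep 'ROWS' [FORCE]. ROWS is JSON, a list of rows, each a list of 7 numbers: the turn, a rotation vector about the tool's x, y, z in rad, then the shift along the tool's x, y, z in mm, then the closure in counts, from 0 (fully open) to 255 (shut). In form: [[wx, wy, wz, dx, dy, dz, claw], ...]. A call has 1 to 8 rows; each row shifts and turns the commanded pose from where the row before left it, along the tool's axes as they then stand; what a row does not reach is not made up. A row lasts 1/10 s, in which the tool goes at most 50 mm and 8.59 degrees, less where a joint would pass 70% of its speed; a pose out of reach is approached as far as the arm can. A call is refused whole if a number of a shift passes 50 or a number of a turn 0.15, either way. A call with a gripper value outside its range is refused whole. The fingers move at their own pace and stop on an object; FORCE is the grip in N (left out, the last holds). Time passes only in rows, so rows that do not move let the fingers close. It gives the time, the measured TCP pose, the force and the opening at its end, in the units of the state.
- get_obs(): the state, without advancing time (a new reading comes with each control period).
- camera(name): name is "side" or "top" or "wrist"; returns (picture, depth): 480x640x3 uint8, blue, green, red; 480x640 float32, m along the optical axis (not along the pixel's ray), 0 where there is no reading.
- camera_model(name): a dict with "camera_matrix" (3x3 intrinsics, pixels), "R" (3x3) and "t" (3): a world point X has camera coordinates R X + t; the wrist camera has in their place "mount" (4x4, takes a point from camera to tool coordinates, whose origin is the TCP and whose axes are the flange's). Camera axes: x right, y down, z forward; pixel columns grow to the right and rows downward; lengths in m; the calibration is good to about 2 mm. The wrist camera is an equidistant fisheye: a pixel r from the principal point sees the ray r / f radians off the axis. A picture is of the moment at which its call begins: read the wrist's pose just before it. camera_model takes no time and is no camera call.
- hand_in(): hands the job in, once; it reports no verdict.
The state is a dict: "clock": time; "joint_pos": joint angles; "joint_velocities": joint speeds; "tau": joint torques, N m; "position": TCP position; "ee_rot": TCP orientation; "ft_force": force on the tool from outside, world axes, zero at the start; "torque": the same for the moment, N m; "grip_width": opening from 0.0 (shut) to 1.0 (fully open).
Only numpy, scipy, OpenCV 4.12 (cv2) and the standard library are available. Lean on these libraries where they do the work, as an engineer would, in place of code of your own. Each camera call takes 0.05 s, during which the arm holds its last target.

## Working session

There is one attempt and no reset: what is moved stays moved. The work goes in short steps, Python scripts to look and compute and a shell command to move; the robot and the scene stay as the last step left them, time stands still between calls to the robot, and variables do not carry over. Pictures are saved under pics/ and viewed, and the job is handed in when it is done.

```bash
ls; mkdir -p pics
python3 - <<'E'
from workcell import *
import cv2
print(get_obs())
for n in ("side","top","wrist"):
    p,d=camera(n); cv2.imwrite(f"pics/{n}0.png",p); print(n,camera_model(n))
E
```

```text
pics
{'clock': 0.0, 'joint_pos': array([ 1.09442025,  0.33286596, -0.06466322,  1.46094928,  0.02161626,
        1.34990073, -0.08850242]), 'joint_velocities': array([ 0.00027273, -0.00058694,  0.00058767,  0.00127305, -0.00024495,
       -0.000437  ,  0.00018273]), 'tau': array([-1.13356782e-03, -6.25460958e+01,  4.88118944e-02, -3.91616714e+01,
        1.61830854e-02,  9.83126083e-03,  2.47636130e-06]), 'position': array([ 0.27379865, -0.56145429,  0.25551571]), 'ee_rot': array([ 9.74372289e-01,  2.24940288e-01, -2.06355284e-04, -6.83379233e-04]), 'ft_force': array([-0.10620446,  0.35050142, -0.3385006 ]), 'torque': array([-0.02251042,  0.041765  ,  0.03670608]), 'grip_width': 1.0048252457022975}
side {'camera_matrix': array([[454.89297637,   0.        , 315.09462209],
       [  0.        , 454.89297637, 247.99636664],
       [  0.        ,   0.        ,   1.        ]]), 'R': array([[-0.92421211, -0.38161349, -0.01425203],
       [-0.22175897,  0.56670313, -0.79351781],
       [ 0.31089377, -0.73021826, -0.60838011]]), 't': array([0.54570079, 0.16160562, 0.81897976])}
top {'camera_
[... 197 characters left out ...]
3119,  0.00506124],
       [-0.9728034 , -0.07607576, -0.21878307],
       [ 0.21851859,  0.01188599, -0.9757604 ]]), 't': array([-0.00764145,  0.58746926,  0.93247135])}
wrist {'camera_matrix': array([[371.64829954,   0.        , 319.61702013],
       [  0.        , 371.64829954, 240.21315498],
       [  0.        ,   0.        ,   1.        ]]), 'mount': array([[ 1.15702397e-03, -9.52199375e-01, -3.05475060e-01,
         8.02066149e-02],
       [ 9.99999330e-01,  1.09169616e-03,  3.84682098e-04,
        -1.29440315e-03],
       [-3.28081025e-05, -3.05475300e-01,  9.52200000e-01,
        -1.16872344e-01],
       [ 0.00000000e+00,  0.00000000e+00,  0.00000000e+00,
         1.00000000e+00]])}
```

View pics/top0.png

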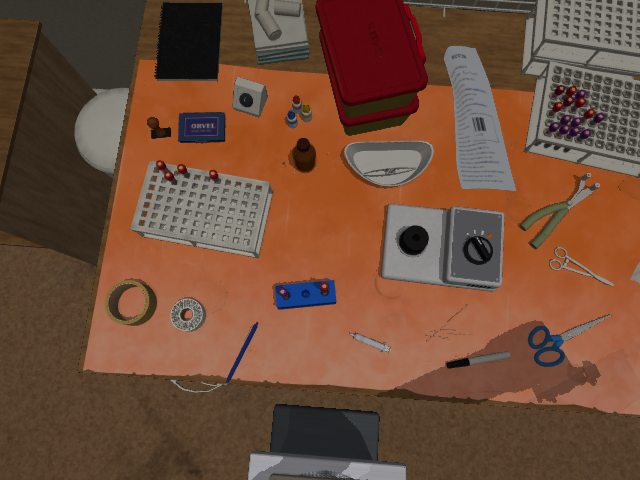

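View pics/side0.png

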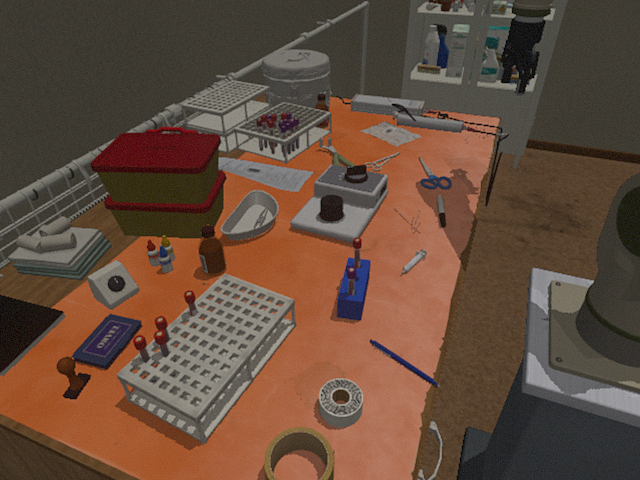

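View pics/wrist0.png

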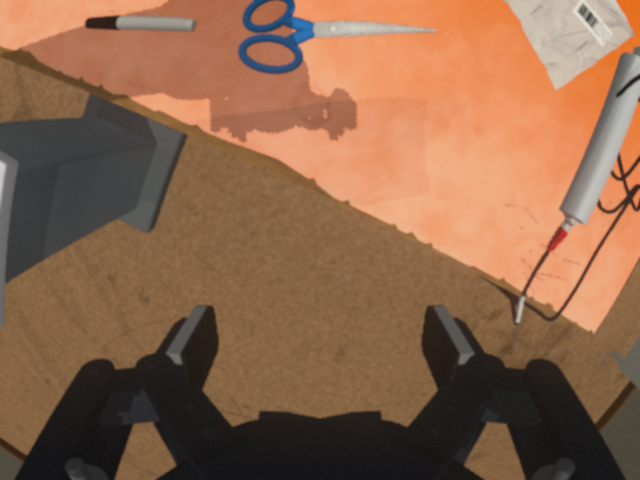

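```bash
cat > h.py <<'E'
from workcell import *
import cv2, numpy as np
from scipy.spatial.transform import Rotation as Ro
def ray(n,u,v,pose=None):
    m=camera_model(n);K=np.array(m["camera_matrix"])
    if n!="wrist":
        d=np.linalg.solve(K,[u,v,1.]);R=np.array(m["R"]);t=np.array(m["t"])
        return -R.T@t, R.T@d
    x=(u-K[0,2])/K[0,0];y=(v-K[1,2])/K[1,1];r=np.hypot(x,y)
    d=np.array([np.sin(r)*x/r,np.sin(r)*y/r,np.cos(r)]) if r>1e-9 else np.array([0,0,1.])
    M=np.array(m["mount"]);p,q=pose;R=Ro.from_quat(q).as_matrix()
    return p+R@M[:3,3], R@(M[:3,:3]@d)
def plane(n,u,v,z,pose=None):
    o,d=ray(n,u,v,pose);return o+d*(z-o[2])/d[2]
def proj(n,X,pose=None):
    m=camera_model(n);K=np.array(m["camera_matrix"])
    if n!="wrist":
        c=K@(np.array(m["R"])@X+np.array(m["t"]));return c[:2]/c[2]
    M=np.array(m["mount"]);p,q=pose;R=Ro.from_quat(q).as_matrix()
    c=M[:3,:3].T@(R.T@(np.asarray(X)-p)-M[:3,3]);th=np.arctan2(np.hypot(c[0],c[1]),c[2]);s=K[0,0]*th/np.hypot(c[0],c[1])
    return np.array([c[0]*s+K[0,2],c[1]*s+K[1,2]])
def tri(rs):
    A=np.zeros((3,3));b=np.zeros(3)
    for o,d in rs:
        d=d/np.linalg.norm(d);P=np.eye(3)-np.outer(d,d);A+=P;b+=P@o
    X=np.linalg.solve(A,b);res=[np.linalg.norm((np.eye(3)-np.outer(d,d)/(d@d))@(X-o)) for o,d in rs]
    return X,res
def blobs(p,lo,hi,amin=8):
    h=cv2.cvtColor(p,cv2.COLOR_BGR2HSV);m=cv2.inRange(h,np.array(lo),np.array(hi))
    n,l,s,c=cv2.connectedComponentsWithStats(m);return [(c[i].round(2),s[i]) for i in range(1,n) if s[i][4]>=amin],m
def pose():
    o=get_obs();return np.array(o["position"]),np.array(o["ee_rot"])
def crop(p,x0,y0,x1,y1,k,name):
    cv2.imwrite("pics/"+name,cv2.resize(p[y0:y1,x0:x1],None,fx=k,fy=k,interpolation=cv2.INTER_CUBIC))
E
python3 - <<'E'
from h import *
t=cv2.imread("pics/top0.png");s=cv2.imread("pics/side0.png")
crop(t,265,270,345,315,10,"t_block.png");crop(t,375,195,515,295,5,"t_mix.png");crop(t,125,150,280,260,5,"t_rack.png");crop(s,320,230,400,330,6,"s_block.png")
E
```

```text
(no output)
```

View pics/t_block.png

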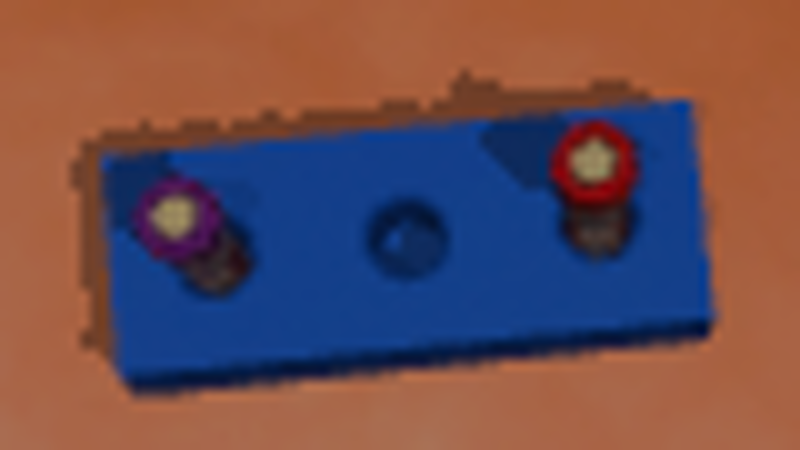

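View pics/t_mix.png

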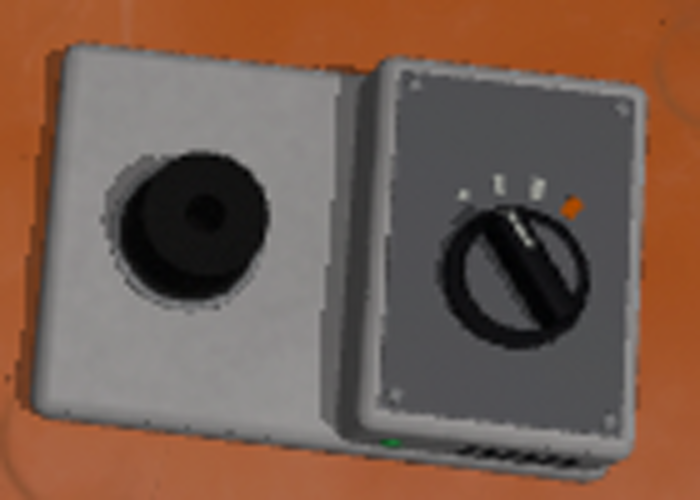

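View pics/t_rack.png

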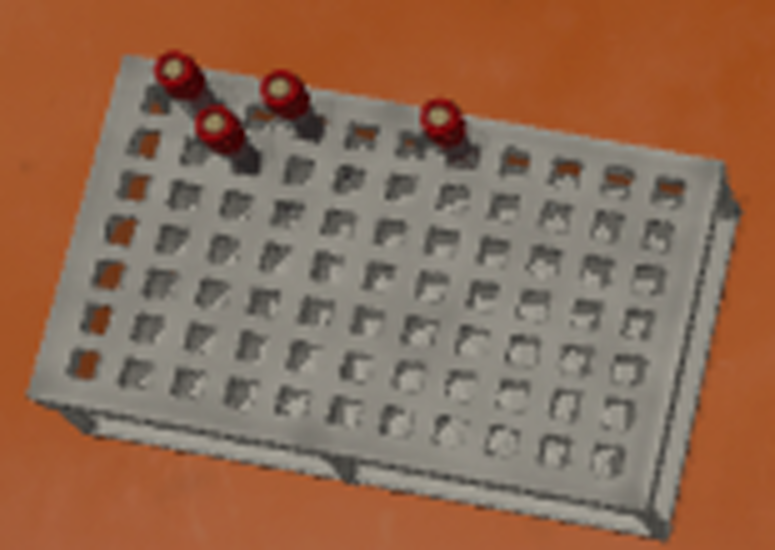

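View pics/s_block.png

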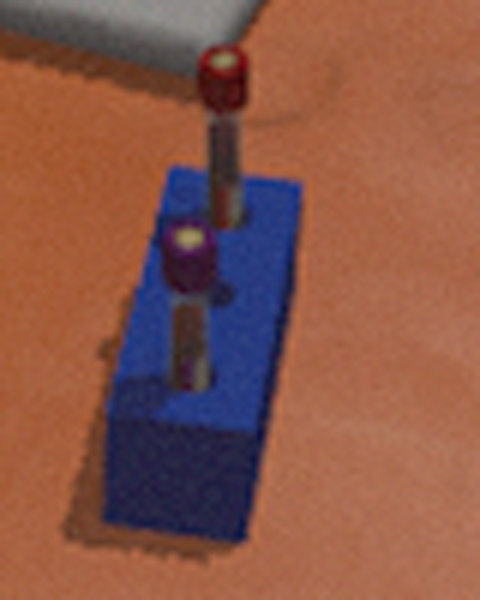

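Run:
```python
from h import *
f=lambda x0,y0,k,x,y:(x0+(x+.5)/k-.5,y0+(y+.5)/k-.5)
for nm,a,b,z in (("red",f(265,270,10,594,161),f(320,230,6,224,60),.114),("pur",f(265,270,10,176,215),f(320,230,6,190,238),.108)):
    print(nm,plane("top",*a,z).round(4),plane("side",*b,z).round(4),tri([ray("top",*a),ray("side",*b)]))
print("midhole",plane("top",*f(265,270,10,408,238),.05).round(4))
for n,x,y in (("bl",103,157),("br",693,100),("fr",712,322),("fl",130,376)): print(n,plane("top",*f(265,270,10,x,y),.05).round(4))
print("cup",plane("top",*f(375,195,5,206,211),.072).round(4))
print("cup outer rim",plane("top",*f(375,195,5,206,214),.072).round(4))
a=plane("top",*f(375,195,5,493,222),.102);b=plane("top",*f(375,195,5,560,318),.102);print("bar",a.round(4),b.round(4),((a+b)/2).round(4),np.linalg.norm(a-b),np.degrees(np.arctan2(*(a-b)[1::-1])))
print("disc",plane("top",*f(375,195,5,516,277),.08).round(4))
print("orange",plane("top",*f(375,195,5,572,208),.067).round(4),"dot",plane("top",*f(375,195,5,463,195),.067).round(4))
for nm,x,y in (("fl",85,363),("mid",345,411),("fr",606,460),("br",669,191),("bl",157,98)):print(nm,plane("top",*f(125,150,5,x,y),.068).round(4))
```

```text
red [0.489  0.0337 0.114 ] [0.4867 0.0364 0.114 ] (array([0.48839456, 0.03359715, 0.11185633]), [np.float64(0.0008535292756120323), np.float64(0.000853529275611984)])
pur [0.4728 0.1146 0.108 ] [0.4704 0.1172 0.108 ] (array([0.47215313, 0.11461622, 0.10566218]), [np.float64(0.0009306979885007785), np.float64(0.0009306979885007935)])
midhole [0.4783 0.0716 0.05  ]
bl [0.4902 0.1364 0.05  ]
br [0.5117 0.0146 0.05  ]
fr [0.4658 0.0073 0.05  ]
fl [0.4454 0.1263 0.05  ]
cup [ 0.6115 -0.1493  0.072 ]
cup outer rim [ 0.6102 -0.1493  0.072 ]
bar [ 0.6085 -0.2599  0.102 ] [ 0.5709 -0.2871  0.102 ] [ 0.5897 -0.2735  0.102 ] 0.04634124355573552 35.93348750241253
disc [ 0.5915 -0.2763  0.08  ]
orange [ 0.6261 -0.3037  0.067 ] dot [ 0.6281 -0.2579  0.067 ]
fl [0.599  0.4274 0.068 ]
mid [0.5869 0.3156 0.068 ]
fr [0.5745 0.2041 0.068 ]
br [0.6941 0.1906 0.068 ]
bl [0.7188 0.4156 0.068 ]
```

```bash
python3 -m creep '[[0,0,-0.15,0,0,0,100],[0,0,-0.15,0,0,0,100],[0,0,-0.15,0,0,0,100],[0,0,-0.15,0,0,0,100],[0,0,-0.15,0,0,0,100],[0,0,-0.15,0,0,0,100],[0,0,-0.15,0,0,0,100],[0,0,-0.15,0,0,0,100]]' 40
python3 - <<'E'
import workcell
print([n for n in dir(workcell) if n[0]!='_']); print(getattr(workcell,'finger_overhang',None))
from h import *
p,q=pose();R=Ro.from_quat(q).as_matrix();print(p,np.degrees(np.arctan2(R[1,0],R[0,0])),R[:,2])
print((R.T@(np.array([.4885,.035,.25])-p)*1000).round(1))
E
```

```text
clock: 0.95
position: [0.2739, -0.5616, 0.256]
ee_rot: [0.675, 0.738, 0.0, -0.0]
ft_force: [0.0, 1.2, -0.5]
grip_width: 0.609
['MotionError', 'camera', 'camera_model', 'finger_overhang', 'get_obs', 'hand_in']
0.025
[ 0.273908   -0.56163646  0.25598759] 95.10861987575886 [-2.59235346e-04  4.83818118e-04 -9.99999849e-01]
[575.2 266.9   6.2]
```

```bash
python3 -m creep '[[0,0,0,20,9,0,100],[0,0,0,36,17,0,100],[0,0,0,43,20,0,100],[0,0,0,43,20,0,100],[0,0,0,43,20,0,100],[0,0,0,43,20,0,100],[0,0,0,43,20,0,100],[0,0,0,43,20,0,100]]'
python3 -m creep '[[0,0,0,43,20,0,100],[0,0,0,43,20,0,100],[0,0,0,43,20,0,100],[0,0,0,43,20,0,100],[0,0,0,36,17,0,100],[0,0,0,20,9,0,100],[0,0,0,0,0,0,100]]'
python3 - <<'E'
from h import *
ps=pose();p,d=camera("wrist");cv2.imwrite("pics/w1.png",p);np.save("w1pose.npy",np.concatenate(ps))
print(ps,get_obs()["clock"])
for n,X in (("red",[.4885,.035,.114]),("pur",[.472,.115,.108]),("hole",[.4783,.0716,.05])): print(n,proj("wrist",X,ps).round(1))
E
```

```text
clock: 1.75
position: [0.3937, -0.2348, 0.2563]
ee_rot: [0.677, 0.736, -0.0, 0.0]
ft_force: [1.6, -0.3, -0.9]
grip_width: 0.608
clock: 2.45
position: [0.4806, 0.0029, 0.2563]
ee_rot: [0.675, 0.738, 0.001, -0.0]
ft_force: [-0.1, -0.1, 0.0]
grip_width: 0.609
(array([0.48057311, 0.00285524, 0.25630315]), array([ 6.75147618e-01,  7.37682410e-01,  5.01578728e-04, -3.22383178e-04])) 2.5
red [332.7 194.3]
pur [319.6  80. ]
hole [322.4 138.3]
```

View pics/w1.png

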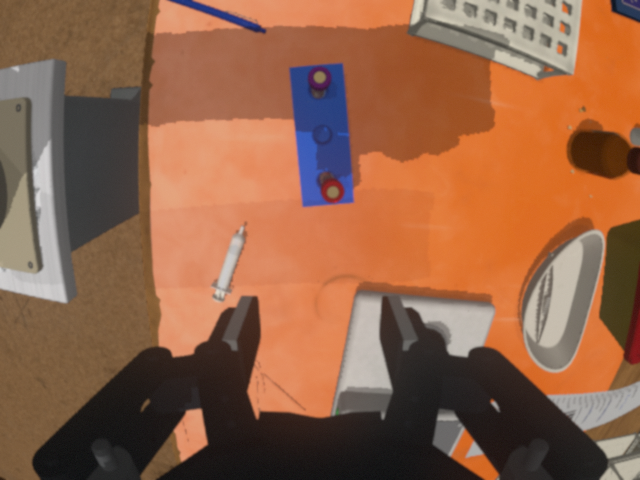

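Run:
```python
from h import *
a=np.load("w1pose.npy");ps=(a[:3],a[3:]);im=cv2.imread("pics/w1.png")
b,m=blobs(im[170:215,310:355],(10,40,120),(40,160,255),4);print(b)
crop(im,290,55,360,215,5,"w1c.png")
R=Ro.from_quat(ps[1]).as_matrix()
for n,u,v,z in (("red",332.5,191,.114),("pur",319.3,79,.108),("hole",322,133.5,.05)):
    X=plane("wrist",u,v,z,ps);print(n,X.round(4),(R.T@(X-ps[0])*1000).round(1))
```

```text
[(array([22.56, 21.83]), array([ 17,  16,  12,  12, 106], dtype=int32))]
red [0.4881 0.0374 0.114 ] [ 33.5  10.5 142.3]
pur [0.4717 0.1157 0.108 ] [113.    1.1 148.4]
hole [0.4776 0.0757 0.05  ] [ 72.6   3.4 206.4]
```

View pics/w1c.png

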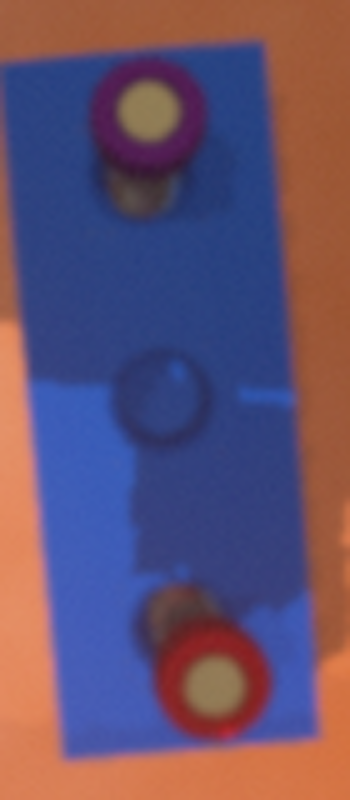

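```bash
python3 -m creep '[[0,0,0,8,3,8,110],[0,0,0,12,4,20,110],[0,0,0,9,2.6,25,110],[0,0,0,4,1,25,110],[0,0,0,0,0,25,110],[0,0,0,0,0,15,110],[0,0,0,0,0,5,110],[0,0,0,0,0,0,110]]' 30
python3 - <<'E'
from h import *
ps=pose();p,d=camera("wrist");cv2.imwrite("pics/w2.png",p)
print(ps,proj("wrist",[.4881,.0365,.114],ps))
E
```

```text
clock: 3.3
position: [0.4879, 0.0326, 0.1331]
ee_rot: [0.677, 0.736, -0.0, -0.0]
ft_force: [0.9, 0.1, -0.5]
grip_width: 0.57
(array([0.4878853 , 0.03262846, 0.13305539]), array([ 6.77442039e-01,  7.35576067e-01, -2.40812421e-04, -2.74795946e-04])) [317.30868368 314.91766077]
```

View pics/w2.png

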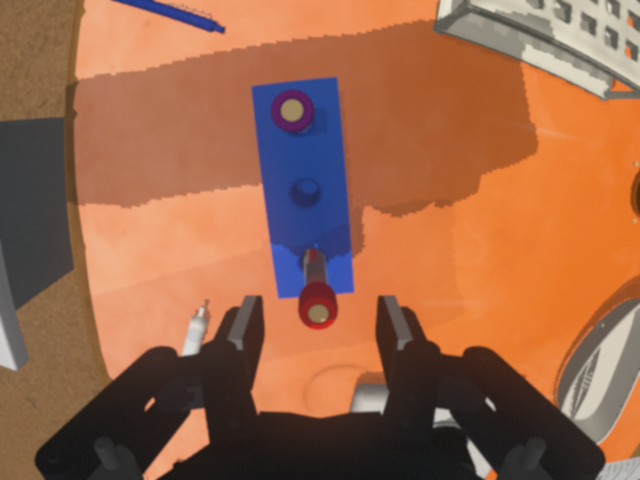

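```bash
python3 -m creep '[[0,0,0,2,0,8,110],[0,0,0,2,0,9,110],[0,0,0,0,0,4,110],[0,0,0,0,0,0,150],[0,0,0,0,0,0,190],[0,0,0,0,0,0,230],[0,0,0,0,0,0,255],[0,0,0,0,0,0,255]]' 30
python3 -m creep '[[0,0,0,0,0,0,255],[0,0,0,0,0,0,255],[0,0,0,0,0,0,255]]'
```

```text
clock: 4.15
position: [0.4876, 0.037, 0.1124]
ee_rot: [0.677, 0.736, -0.0, 0.0]
ft_force: [-2.1, -0.1, 1.7]
grip_width: 0.178
clock: 4.45
position: [0.4877, 0.037, 0.1123]
ee_rot: [0.677, 0.736, -0.0, 0.0]
ft_force: [-2.6, -0.1, 2.3]
grip_width: 0.178
```

```bash
python3 -m creep '[[0,0,0,0,0,-2,255],[0,0,0,0,0,-4,255],[0,0,0,0,0,-7,255],[0,0,0,0,0,-9,255],[0,0,0,0,0,-9,255],[0,0,0,0,0,-9,255],[0,0,0,0,0,-9,255],[0,0,0,0,0,-9,255]]'
python3 -m creep '[[0,0,0,0,0,-9,255],[0,0,0,0,0,-9,255],[0,0,0,0,0,-8,255],[0,0,0,0,0,-5,255],[0,0,0,0,0,-2,255],[0,0,0,0,0,0,255]]'
python3 - <<'E'
from h import *
ps=pose();p,d=camera("wrist");cv2.imwrite("pics/w3.png",p)
s,_=camera("side");cv2.imwrite("pics/s3.png",s)
print(ps,get_obs()["grip_width"])
p,q=ps;R=Ro.from_quat(q).as_matrix()
f=lambda x0,y0,k,x,y:(x0+(x+.5)/k-.5,y0+(y+.5)/k-.5)
fl,mid,fr,br,bl=[plane("top",*f(125,150,5,x,y),.068) for x,y in ((85,363),(345,411),(606,460),(669,191),(157,98))]
c=(fl+fr+br+bl)/4;ex=(bl+br-fl-fr)/2;ey=(fl+bl-fr-br)/2;print(c,np.linalg.norm(ex),np.linalg.norm(ey),np.degrees(np.arctan2(ex[1],ex[0])))
ex/=np.linalg.norm(ex);ey/=np.linalg.norm(ey)
h=c-.06*ex-.0675*ey;print("hole",h,(R.T@(h-p)*1000).round(1))
E
```

```text
clock: 5.25
position: [0.4878, 0.037, 0.1713]
ee_rot: [0.677, 0.736, 0.0, 0.0]
ft_force: [0.3, 0.2, 1.3]
grip_width: 0.18
clock: 5.85
position: [0.4877, 0.037, 0.2034]
ee_rot: [0.677, 0.736, 0.0, 0.0]
ft_force: [0.2, -0.1, -0.3]
grip_width: 0.18
(array([0.48774893, 0.03699316, 0.20341286]), array([6.77184897e-01, 7.35812884e-01, 2.35685147e-05, 1.19023821e-04])) 0.17770701131622288
[0.64661033 0.30941699 0.068     ] 0.12040475022383937 0.22551243063958729 -6.050662359983412
hole [0.57957774 0.24864466 0.068     ] [203.3 109.  135.4]
```

View pics/w3.png

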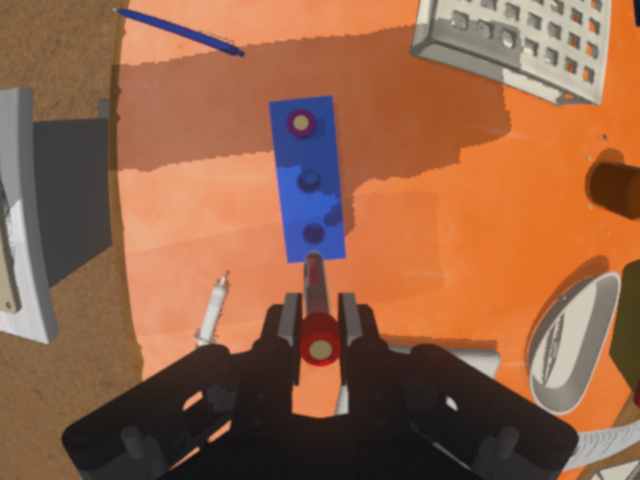

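View pics/s3.png

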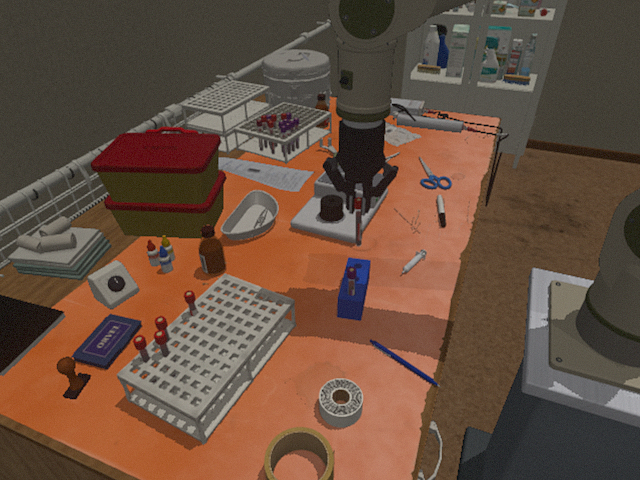

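```bash
python3 -m creep '[[0,0,0,2,2,0,255],[0,0,0,6,5,0,255],[0,0,0,10,8,0,255],[0,0,0,14,10,0,255],[0,0,0,16,12,0,255],[0,0,0,16,12,0,255],[0,0,0,16,12,0,255],[0,0,0,16,12,0,255]]'
python3 -m creep '[[0,0,0,16,12,0,255],[0,0,0,14,10,0,255],[0,0,0,10,7,0,255],[0,0,0,6,4,0,255],[0,0,0,3,2,0,255],[0,0,0,1,1,0,255],[0,0,0,0,0,0,255]]'
python3 - <<'E'
from h import *
ps=pose();p,d=camera("wrist");cv2.imwrite("pics/w4.png",p);np.save("w4pose.npy",np.concatenate(ps))
print(ps,get_obs()["grip_width"],proj("wrist",[.5796,.2486,.068],ps))
crop(p,200,150,440,310,3,"w4c.png")
E
```

```text
clock: 6.75
position: [0.5531, 0.1401, 0.203]
ee_rot: [0.677, 0.736, 0.0, -0.0]
ft_force: [0.4, -0.9, 0.7]
grip_width: 0.177
clock: 7.45
position: [0.5843, 0.1911, 0.2033]
ee_rot: [0.677, 0.736, -0.0, 0.0]
ft_force: [-0.1, 0.0, -0.3]
grip_width: 0.179
(array([0.58426076, 0.19110879, 0.20333192]), array([ 6.77358705e-01,  7.35652871e-01, -1.11315701e-04,  1.59785759e-04])) 0.1796636196127199 [317.67680935 157.79438695]
```

View pics/w4.png

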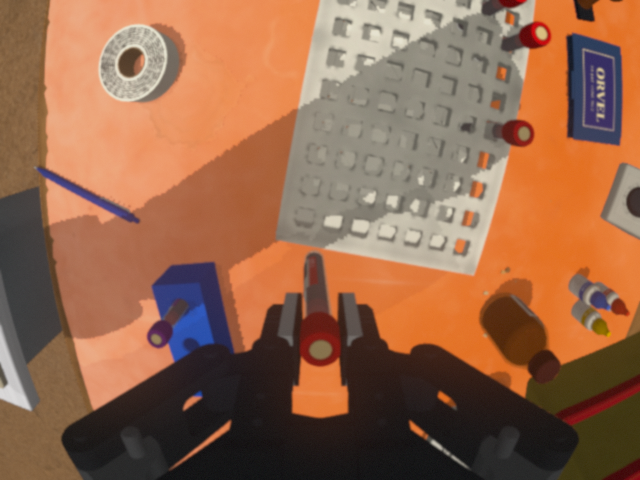

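View pics/w4c.png

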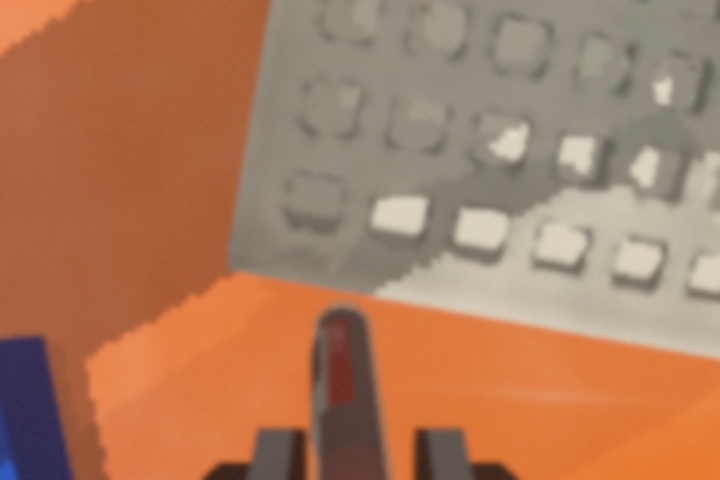

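Run:
```python
from h import *
a=np.load("w4pose.npy");ps=(a[:3],a[3:]);im=cv2.imread("pics/w4.png")
c=np.array([.64661,.30942,.068]);th=np.radians(-6.05);ex=np.array([np.cos(th),np.sin(th),0]);ey=np.array([-ex[1],ex[0],0])
x0,y0,k=270,130,8
v=cv2.resize(im[y0:y0+75,x0:x0+100],None,fx=k,fy=k,interpolation=cv2.INTER_CUBIC)
for i in (-60,-40,-20):
  for j in (-112.5,-90,-67.5):
    q=np.array([proj("wrist",c+ex*(i+dx)/1e3+ey*(j+dy)/1e3,ps) for dx,dy in ((-8,-8),(8,-8),(8,8),(-8,8))])
    cv2.polylines(v,[((q-[x0,y0]+.5)*k-.5).round().astype(int)],True,(0,255,0),1)
cv2.imwrite("pics/w4d.png",v)
print(proj("wrist",[ps[0][0],ps[0][1],.0995],ps),proj("wrist",[ps[0][0],ps[0][1],.205],ps))
crop(im,280,230,360,370,5,"w4e.png")
```

```text
[317.27287829 254.24158552] [315.52783707 350.691869  ]
```

View pics/w4d.png

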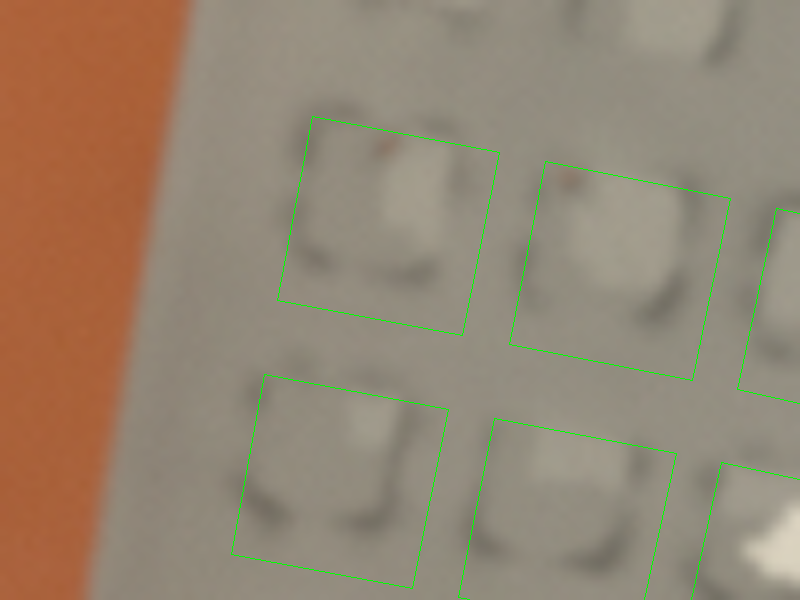

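View pics/w4e.png

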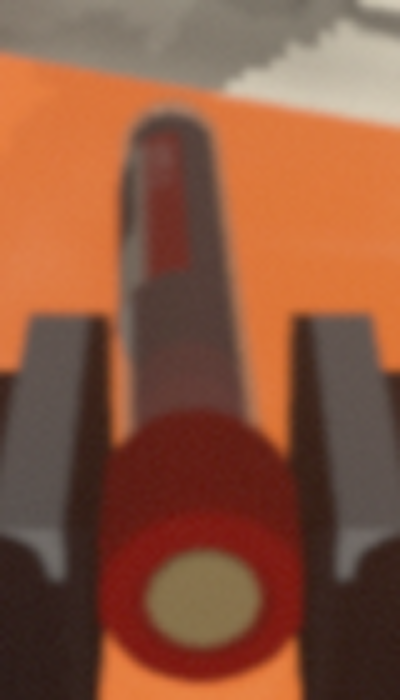

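Run:
```python
from h import *
print(np.array(camera_model("wrist")["mount"]).round(5), np.array(camera_model("wrist")["camera_matrix"])[:2].round(2))
a=np.load("w4pose.npy");ps=(a[:3],a[3:])
R=Ro.from_quat(ps[1]).as_matrix();print(R.round(4))
X=ps[0]; print(proj("wrist",X,ps),proj("wrist",X+R@[0,.01,0],ps))
for z in (.205,.0995): print(proj("wrist",np.array([ps[0][0],ps[0][1],z]),ps))
```

```text
[[ 1.1600e-03 -9.5228e-01 -3.0521e-01  8.0080e-02]
 [ 1.0000e+00  1.2400e-03 -6.0000e-05  1.4800e-03]
 [ 4.4000e-04 -3.0521e-01  9.5229e-01 -1.1687e-01]
 [ 0.0000e+00  0.0000e+00  0.0000e+00  1.0000e+00]] [[371.65   0.   319.62]
 [  0.   371.65 240.21]]
[[-8.240e-02  9.966e-01  1.000e-04]
 [ 9.966e-01  8.240e-02 -4.000e-04]
 [-4.000e-04  1.000e-04 -1.000e+00]]
[315.57184258 348.19315941] [342.14881264 348.09874392]
[315.52783707 350.691869  ]
[317.27287829 254.24158552]
```

```bash
cat > q.py <<'E'
from h import *
for n in("wrist","top"):
    L=[camera_model(n) for _ in range(4)]
    print(n,[np.array(l["mount"][:3,3] if n=="wrist" else l["t"]).round(5).tolist() for l in L])
E
python3 q.py;python3 q.py
```

```text
wrist [[0.08008, 0.00148, -0.11687], [0.08008, 0.00148, -0.11687], [0.08008, 0.00148, -0.11687], [0.08008, 0.00148, -0.11687]]
top [[-0.00764, 0.58747, 0.93247], [-0.00764, 0.58747, 0.93247], [-0.00764, 0.58747, 0.93247], [-0.00764, 0.58747, 0.93247]]
wrist [[0.08008, 0.00148, -0.11687], [0.08008, 0.00148, -0.11687], [0.08008, 0.00148, -0.11687], [0.08008, 0.00148, -0.11687]]
top [[-0.00764, 0.58747, 0.93247], [-0.00764, 0.58747, 0.93247], [-0.00764, 0.58747, 0.93247], [-0.00764, 0.58747, 0.93247]]
```

Run:
```python
from h import *
s,_=camera("side");cv2.imwrite("pics/s4.png",s);t,_=camera("top");cv2.imwrite("pics/t4.png",t)
p=pose()[0]
for z in (.205,.15,.0995): print(z,proj("side",[p[0],p[1],z]),proj("top",[p[0],p[1],z]))
u=proj("side",[p[0],p[1],.15]).astype(int);print(u);crop(s,u[0]-35,u[1]-50,u[0]+35,u[1]+40,8,"s4c.png")
u=proj("top",[p[0],p[1],.15]).astype(int);print(u);crop(t,u[0]-50,u[1]-40,u[0]+50,u[1]+40,7,"t4c.png")
```

```text
0.205 [271.83423597 234.14437335] [241.6546113  220.24270827]
0.15 [274.17741098 260.53163186] [246.42556892 227.79381892]
0.0995 [276.15640274 282.81770389] [250.3390226  233.98773722]
[274 260]
[246 227]
```

View pics/s4c.png

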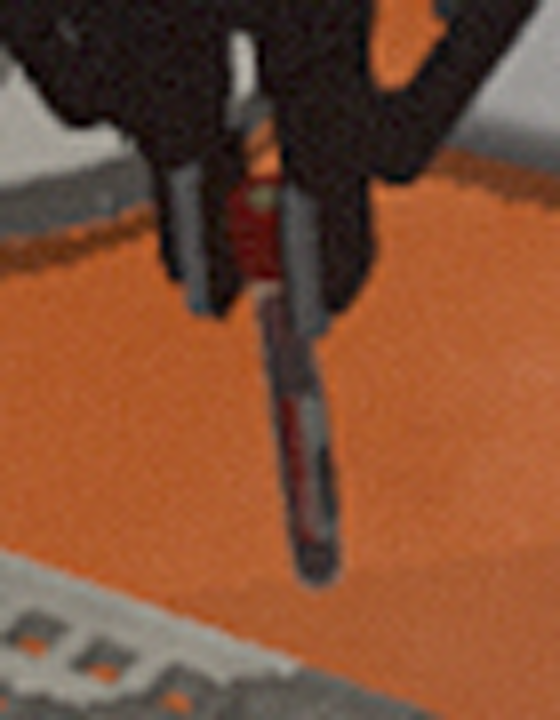

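View pics/t4c.png

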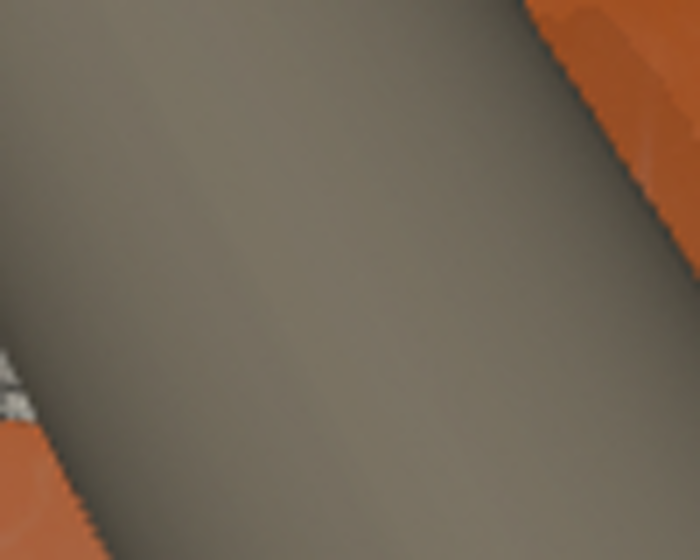

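```bash
python3 -m creep '[[-0.009,0,0,0,0,0,255],[-0.018,0,0,0,0,0,255],[-0.009,0,0,0,0,0,255],[0,0,0,0,0,0,255]]'
cat >> h.py <<'E'
_cm=camera_model
def camera_model(n):
    m=dict(_cm(n))
    if n=="wrist":
        a=.3053;c=np.sqrt(1-a*a);M=np.eye(4);M[:3,:3]=[[0,-c,-a],[1,0,0],[0,-a,c]];M[:3,3]=[.080,0,-.1169];m["mount"]=M
    return m
E
python3 - <<'E'
from h import *
ps=pose();p,d=camera("wrist");cv2.imwrite("pics/w5.png",p);np.save("w5pose.npy",np.concatenate(ps))
print(ps)
x0,y0,k=270,130,6
v=cv2.resize(p[y0:y0+100,x0:x0+100],None,fx=k,fy=k,interpolation=cv2.INTER_CUBIC)
P=ps[0]
th=np.linspace(0,2*np.pi,40)
def ring(z,r,col):
    q=np.array([proj("wrist",[P[0]+r*np.cos(t),P[1]+r*np.sin(t),z],ps) for t in th])
    cv2.polylines(v,[((q-[x0,y0]+.5)*k-.5).round().astype(int)],True,col,1)
ring(.1055,.0065,(0,255,0));ring(.13,.0065,(255,0,0))
cv2.imwrite("pics/w5c.png",v)
crop(p,270,230,370,380,5,"w5d.png");print(proj("wrist",[P[0],P[1],.205],ps))
E
```

```text
clock: 8.0
position: [0.584, 0.1915, 0.2035]
ee_rot: [0.677, 0.736, 0.013, 0.013]
ft_force: [-0.0, 0.6, 1.0]
grip_width: 0.177
(array([0.58397362, 0.19149398, 0.20349005]), array([0.67697904, 0.73577164, 0.01339866, 0.012647  ]))
[319.76642827 350.20697331]
```

View pics/w5c.png

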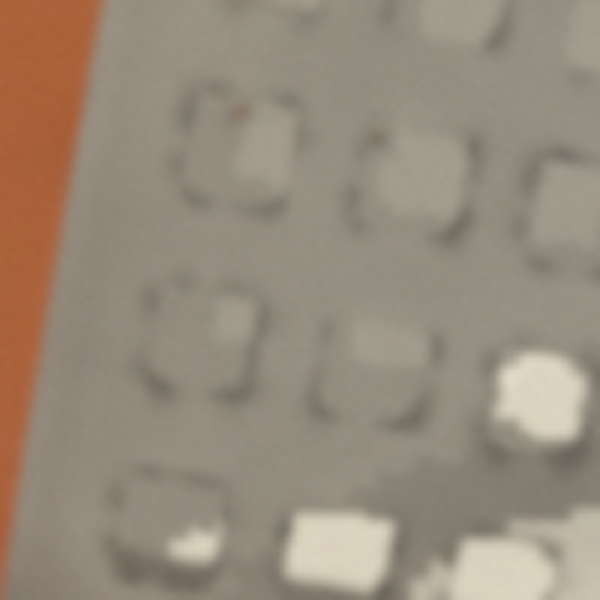

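View pics/w5d.png

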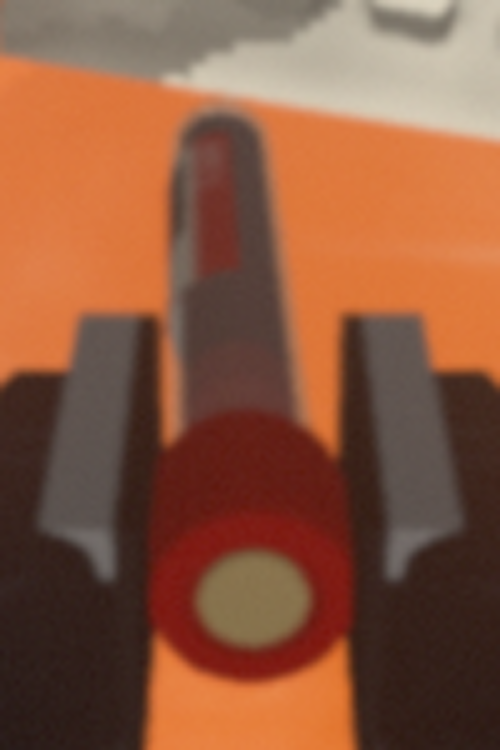

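Run:
```python
from h import *
a=np.load("w5pose.npy");ps=(a[:3],a[3:]);R=Ro.from_quat(ps[1]).as_matrix()
H=plane("wrist",309.8,154.6,.068,ps);H2=plane("wrist",270+203.5/6,130+340.5/6,.068,ps)
C=plane("wrist",314.2,261.2,.1055,ps);T=plane("wrist",320.2,349.6,.205,ps);E=plane("wrist",314.2,251,.1055,ps)
print("H",H,H2,"C",C,"T",T,"E",E)
print("TCP",ps[0],"H-C tool",(R.T@(H-C)*1000).round(1),"C-T",((C-T)*1000).round(1))
```

```text
H [0.57737815 0.25090858 0.068     ] [0.57508806 0.22850693 0.068     ] C [0.58444312 0.18895984 0.1055    ] T [0.58411157 0.1917811  0.205     ] E [0.58391889 0.19563769 0.1055    ]
TCP [0.58397362 0.19149398 0.20349005] H-C tool [62.3 -3.3 37.4] C-T [  0.3  -2.8 -99.5]
```

```bash
python3 -m creep '[[0,0.007,0,1,0,0,255],[0,0.007,0,3,-0.3,0,255],[0,0.006,0,7,-0.4,0,255],[0,0,0,9,-0.4,0,255],[0,0,0,9,-0.4,0,255],[0,0,0,7,-0.4,0,255],[0,0,0,3,0,0,255],[0,0,0,1,0,0,255]]'
python3 -m creep '[[0,0,0,0,0,0,255]]'
python3 - <<'E'
from h import *
ps=pose();p,d=camera("wrist");cv2.imwrite("pics/w6.png",p);np.save("w6pose.npy",np.concatenate(ps))
print(ps);crop(p,270,200,370,375,4,"w6d.png")
crop(p,280,180,360,260,8,"w6c.png")
E
```

```text
clock: 8.85
position: [0.5788, 0.232, 0.2039]
ee_rot: [0.677, 0.736, 0.02, 0.005]
ft_force: [-0.5, -0.2, 0.6]
grip_width: 0.179
clock: 8.95
position: [0.579, 0.2312, 0.2039]
ee_rot: [0.677, 0.736, 0.02, 0.005]
ft_force: [0.1, -0.7, 0.3]
grip_width: 0.178
(array([0.57901889, 0.23124687, 0.20387464]), array([0.67685134, 0.73583341, 0.0199342 , 0.00490663]))
```

View pics/w6c.png

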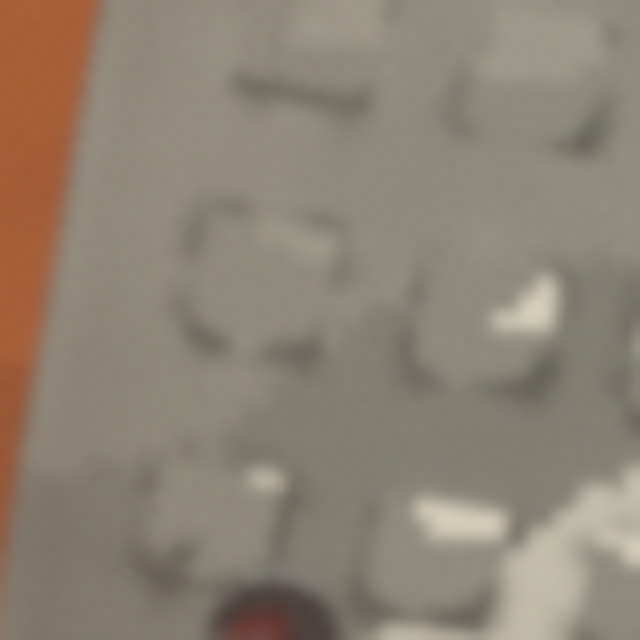

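View pics/w6d.png

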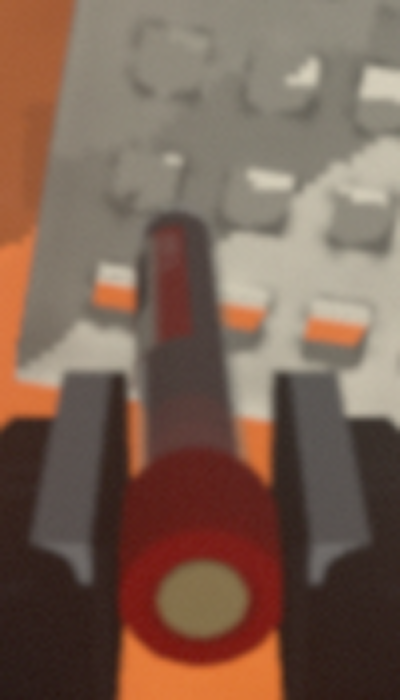

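Run:
```python
from h import *
a=np.load("w6pose.npy");ps=(a[:3],a[3:]);R=Ro.from_quat(ps[1]).as_matrix()
H=plane("wrist",312.4,214.5,.068,ps)
C=plane("wrist",314.1,252.0+10.3,.1055,ps);T=plane("wrist",320.2,349.6,.205,ps)
print(H,C,T,((C-T)*1000).round(1))
d=H-C;d[2]=0;print((R.T@d*1000).round(1))
```

```text
[0.57715117 0.25163993 0.068     ] [0.57925322 0.22982736 0.1055    ] [0.57919665 0.23124762 0.205     ] [  0.1  -1.4 -99.5]
[21.9 -0.3  0.4]
```

```bash
python3 -m creep '[[0,0,0,2,0,0,255],[0,0,0,5,-0.1,0,255],[0,0,0,7,-0.1,0,255],[0,0,0,5,-0.1,0,255],[0,0,0,2.5,0,0,255],[0,0,0,0,0,0,255],[0,0,0,0,0,0,255]]'
python3 - <<'E'
from h import *
ps=pose();R=Ro.from_quat(ps[1]).as_matrix();print(ps[0],(R.T@[0,0,-1]*10).round(3))
s,_=camera("side");cv2.imwrite("pics/s7.png",s);u=proj("side",[ps[0][0],ps[0][1],.12]).astype(int);crop(s,u[0]-50,u[1]-50,u[0]+50,u[1]+40,8,"s7c.png")
E
```

```text
clock: 9.7
position: [0.5769, 0.2526, 0.2043]
ee_rot: [0.677, 0.736, 0.02, 0.005]
ft_force: [1.5, -0.4, -0.1]
grip_width: 0.182
[0.57693922 0.25256106 0.20427473] [-0.197 -0.36   9.992]
```

View pics/s7c.png

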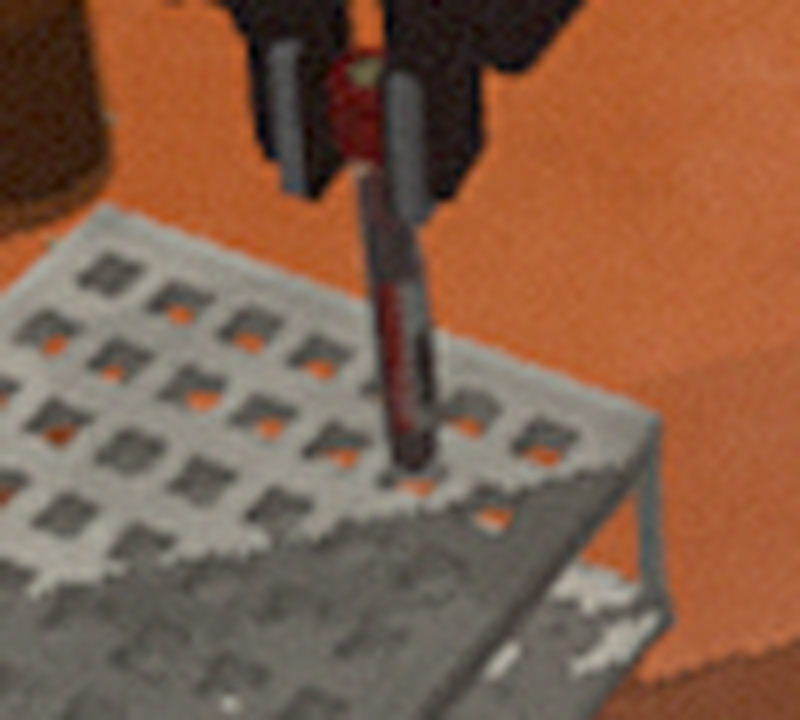

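```bash
python3 -m creep '[[0,0,0,0,-0.1,2,255],[0,0,0,-0.1,-0.2,5,255],[0,0,0,-0.1,-0.2,6,255],[0,0,0,-0.1,-0.2,6,255],[0,0,0,-0.1,-0.1,4,255],[0,0,0,0,0,2,255],[0,0,0,0,0,0,255]]'
python3 - <<'E'
from h import *
ps=pose();print(ps[0]);p,d=camera("wrist");cv2.imwrite("pics/w7.png",p)
crop(p,260,180,380,380,3.5,"w7d.png")
s,_=camera("side");cv2.imwrite("pics/s8.png",s);u=proj("side",[ps[0][0],ps[0][1],.08]).astype(int);crop(s,u[0]-35,u[1]-45,u[0]+45,u[1]+25,10,"s8c.png")
E
```

```text
clock: 10.45
position: [0.5769, 0.2527, 0.1789]
ee_rot: [0.677, 0.736, 0.02, 0.005]
ft_force: [0.1, 0.0, -0.3]
grip_width: 0.18
[0.57685649 0.2527131  0.17894517]
```

View pics/w7d.png

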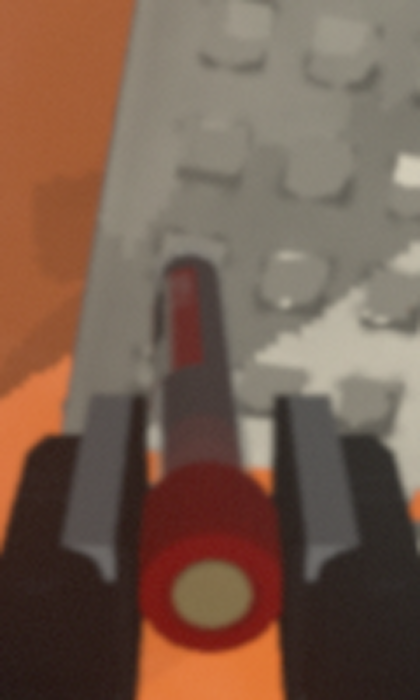

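View pics/s8c.png

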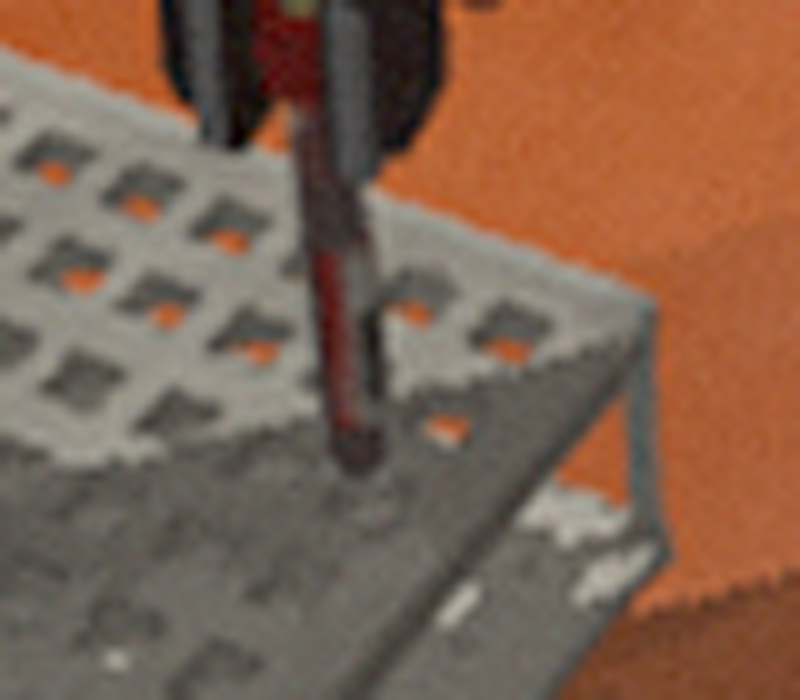

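```bash
python3 -m creep '[[0,0,0,0.2,0.2,2,255],[0,0,0,0.1,0.1,4,255],[0,0,0,0,-0.1,5,255],[0,0,0,-0.1,-0.2,5,255],[0,0,0,0,0,0,255]]'
python3 - <<'E'
from h import *
o=get_obs();print(o["position"],o["ft_force"].round(2),o["grip_width"])
p,d=camera("wrist");cv2.imwrite("pics/w8.png",p);crop(p,260,180,380,380,3.5,"w8d.png")
E
```

```text
clock: 11.05
position: [0.5771, 0.253, 0.1622]
ee_rot: [0.677, 0.736, 0.019, 0.005]
ft_force: [0.2, 0.6, -0.7]
grip_width: 0.18
[0.57712153 0.25303243 0.16224798] [ 0.19  0.57 -0.73] 0.17982093766398757
```

View pics/w8d.png

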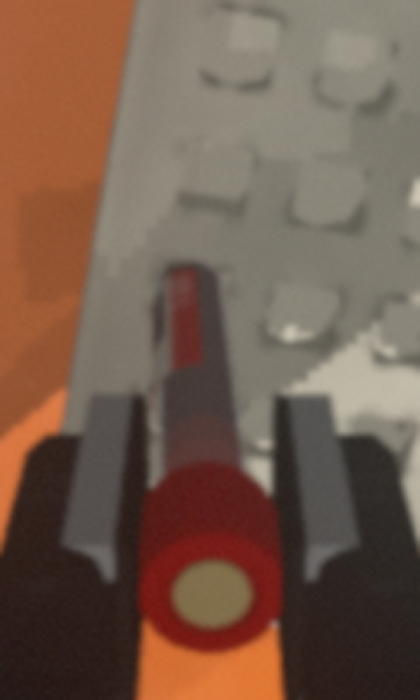

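```bash
python3 -m creep '[[0,0,0,-0.1,-0.2,5,255],[0,0,0,-0.1,-0.2,6,255],[0,0,0,-0.1,-0.2,6,255],[0,0,0,-0.1,-0.2,6,255],[0,0,0,-0.1,-0.2,6,255],[0,0,0,0,0,0,255]]'
python3 -m creep '[[0,0,0,-0.1,-0.2,6,255],[0,0,0,-0.1,-0.2,5,255],[0,0,0,0,-0.1,4,255],[0,0,0,0,-0.1,2,255],[0,0,0,0,0,1,255],[0,0,0,0,0,0.5,255],[0,0,0,0,0,0,255]]'
```

```text
clock: 11.7
position: [0.5771, 0.2532, 0.1332]
ee_rot: [0.677, 0.736, 0.019, 0.005]
ft_force: [-1.2, 0.3, -0.7]
grip_width: 0.183
clock: 12.4
position: [0.5777, 0.2536, 0.1159]
ee_rot: [0.677, 0.736, 0.02, 0.005]
ft_force: [0.5, -1.0, -0.4]
grip_width: 0.18
```

```bash
python3 -m creep '[[0,0,0,0,0,1,255],[0,0,0,0,0,1,255],[0,0,0,0,0,0.5,255],[0,0,0,0,0,0,255]]'
```

```text
clock: 12.8
position: [0.5777, 0.2536, 0.1132]
ee_rot: [0.677, 0.736, 0.02, 0.005]
ft_force: [-0.0, -0.7, 0.2]
grip_width: 0.176
```

```bash
python3 -m creep '[[0,0,0,0,0,0.5,255],[0,0,0,0,0,0.5,255],[0,0,0,0,0,0,255]]'; python3 -m creep '[[0,0,0,0,0,0.5,255],[0,0,0,0,0,0,255]]'
```

```text
clock: 13.1
position: [0.5778, 0.2537, 0.1125]
ee_rot: [0.677, 0.736, 0.02, 0.005]
ft_force: [0.3, -1.4, 2.1]
grip_width: 0.173
clock: 13.3
position: [0.578, 0.2537, 0.1123]
ee_rot: [0.677, 0.736, 0.02, 0.005]
ft_force: [-0.6, -2.1, 3.7]
grip_width: 0.179
```

```bash
python3 -m creep '[[0,0,0,0,0,0,205],[0,0,0,0,0,0,195],[0,0,0,0,0,0,180],[0,0,0,0,0,0,150],[0,0,0,0,0,0,110],[0,0,0,0,0,0,110],[0,0,0,0,0,0,110]]' 20
python3 -m creep '[[0,0,0,0,0,-5,110],[0,0,0,0,0,-15,110],[0,0,0,0,0,-25,110],[0.018,0,0,0,0,-25,110],[0.018,-0.02,0,0,0,-15,110],[0,0,0,0,0,-5,110],[0,0,0,0,0,0,110]]'
python3 - <<'E'
from h import *
ps=pose();p,d=camera("wrist");cv2.imwrite("pics/w9.png",p)
s,_=camera("side");cv2.imwrite("pics/s9.png",s)
R=Ro.from_quat(ps[1]).as_matrix();print(ps,R[:,2],get_obs()["grip_width"])
print(proj("wrist",[.5772,.2516,.114],ps))
crop(s,180,180,330,290,5,"s9c.png")
E
```

```text
clock: 14.0
position: [0.5777, 0.2537, 0.1118]
ee_rot: [0.677, 0.736, 0.02, 0.005]
ft_force: [0.4, -1.3, -0.1]
grip_width: 0.571
clock: 14.7
position: [0.5754, 0.2522, 0.2029]
ee_rot: [0.677, 0.736, 0.001, 0.0]
ft_force: [0.2, -0.4, 0.2]
grip_width: 0.567
(array([0.57538162, 0.25223155, 0.20287536]), array([6.76833028e-01, 7.36135692e-01, 1.06990783e-03, 3.87982481e-04])) [ 0.00201951  0.00105    -0.99999741] 0.5693685728867183
[322.26189317 264.05656112]
```

View pics/w9.png

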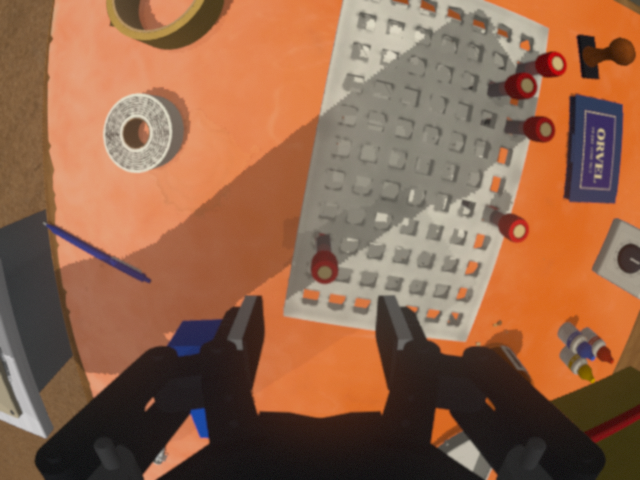

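View pics/s9c.png

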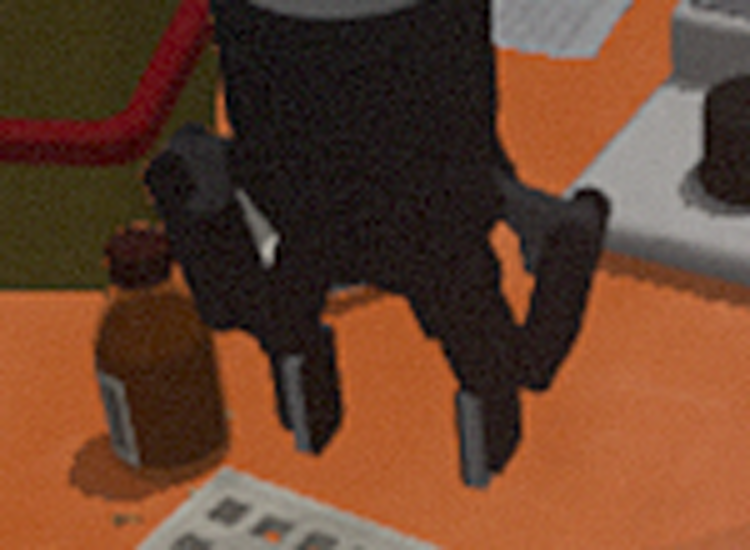

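```bash
python3 -m creep '[[0,0,0,-8,-6,0,110],[0,0,0,-20,-14,0,110],[0,0,0,-30,-22,0,110],[0,0,0,-36,-25,0,110],[0,0,0,-32,-23,0,110],[0,0,0,-22,-16,0,110],[0,0,0,-10,-8,0,110],[0,0,0,0,0,0,110]]'
python3 - <<'E'
from h import *
ps=pose();p,d=camera("wrist");cv2.imwrite("pics/w10.png",p);np.save("w10pose.npy",np.concatenate(ps))
s,_=camera("side");cv2.imwrite("pics/s10.png",s)
print(ps,proj("wrist",[.4717,.1157,.108],ps));crop(p,270,160,370,310,5,"w10c.png")
crop(s,110,265,310,445,4,"s10c.png")
E
```

```text
clock: 15.6
position: [0.4735, 0.0821, 0.2012]
ee_rot: [0.678, 0.735, -0.001, 0.001]
ft_force: [-0.4, 0.7, 0.5]
grip_width: 0.571
(array([0.47353175, 0.08210574, 0.20116136]), array([ 6.78358243e-01,  7.34730422e-01, -1.01421249e-03,  5.21612094e-04])) [321.21489989 205.33745141]
```

View pics/w10c.png

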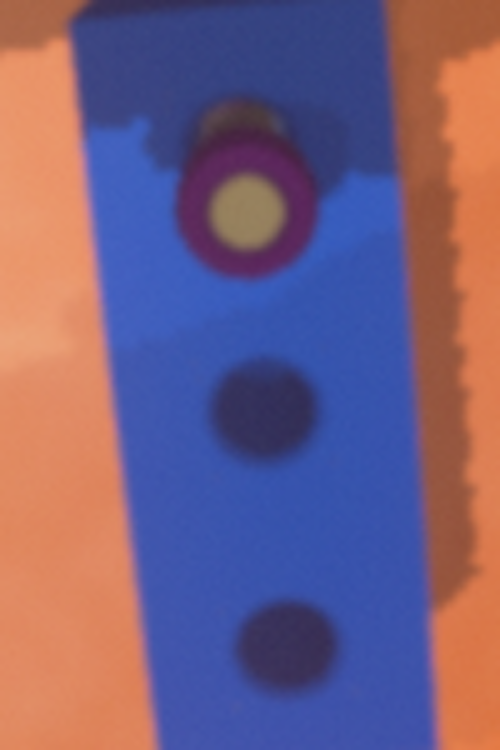

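View pics/s10c.png

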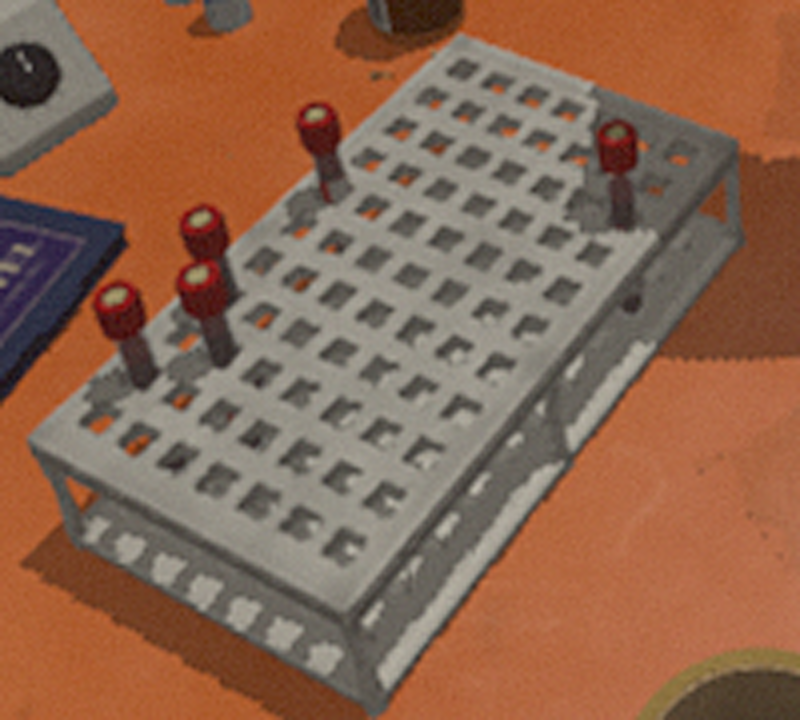

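Run:
```python
from h import *
a=np.load("w10pose.npy");ps=(a[:3],a[3:]);R=Ro.from_quat(ps[1]).as_matrix()
C=plane("wrist",319.3,202.3,.108,ps);M=plane("wrist",322.7,241.9,.05,ps);H=plane("wrist",327.3,289.1,.05,ps)
print(C,M,H,"hole",2*M-H,"M-H",np.linalg.norm(M-H),"tool",(R.T@(C-ps[0])*1000).round(1),(R.T@(2*M-H-ps[0])*1000).round(1))
```

```text
[0.47045461 0.1174027  0.108     ] [0.47635172 0.07469223 0.05      ] [0.48326676 0.03557179 0.05      ] hole [0.46943667 0.11381268 0.05      ] M-H 0.039726905744723304 tool [35.6 -0.2 93.1] [ 32.3  -1.4 151.1]
```

```bash
python3 -m creep '[[0,0,0,6,0,5,110],[0,0,0,12,0,15,110],[0,0,0,11,-0.2,20,110],[0,0,0,6,0,20,110],[0,0,0,0,0,20,110],[0,0,0,0,0,10,110],[0,0,0,0,0,5,110],[0,0,0,0,0,0,110]]' 30
python3 - <<'E'
from h import *
ps=pose();print(ps[0]);p,d=camera("wrist");crop(p,220,220,420,400,4,"w11.png")
E
```

```text
clock: 16.5
position: [0.4714, 0.1201, 0.1064]
ee_rot: [0.677, 0.736, -0.0, -0.0]
ft_force: [0.0, 0.3, 0.3]
grip_width: 0.572
[0.47144452 0.12009828 0.10644447]
```

View pics/w11.png

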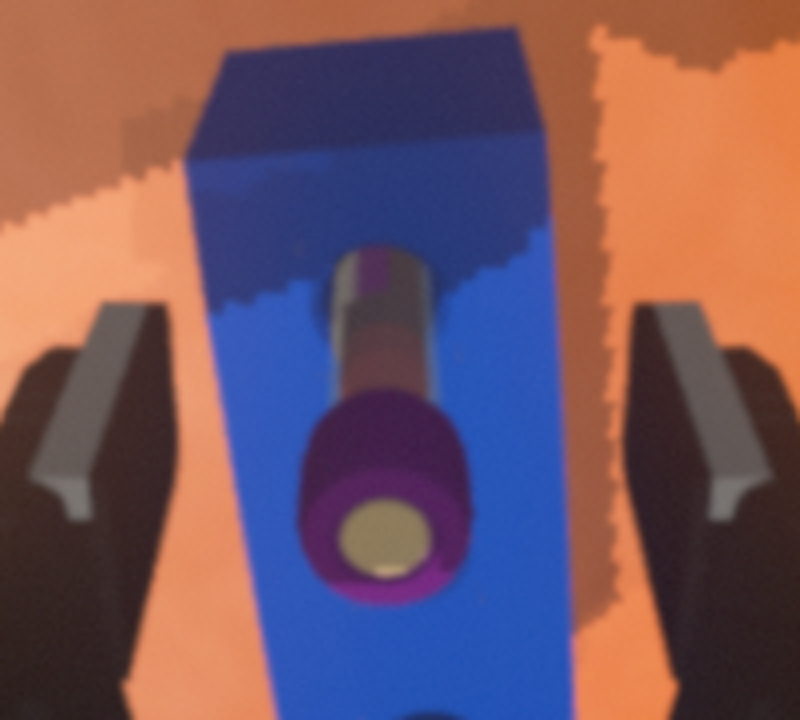

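```bash
python3 -m creep '[[0,0,0,-2,-1.2,0,110],[0,0,0,0,0,0,150],[0,0,0,0,0,0,190],[0,0,0,0,0,0,220],[0,0,0,0,0,0,255],[0,0,0,0,0,0,255],[0,0,0,0,0,0,255]]' 30
python3 - <<'E'
from h import *
ps=pose();print(ps[0],get_obs()["ft_force"]);p,d=camera("wrist");crop(p,220,220,420,400,4,"w12.png")
E
```

```text
clock: 17.25
position: [0.4707, 0.1176, 0.1069]
ee_rot: [0.677, 0.736, 0.0, 0.0]
ft_force: [-0.1, -0.7, 1.8]
grip_width: 0.177
[0.4706963  0.11756225 0.10691087] [-0.06028907 -0.74087916  1.82602191]
```

View pics/w12.png

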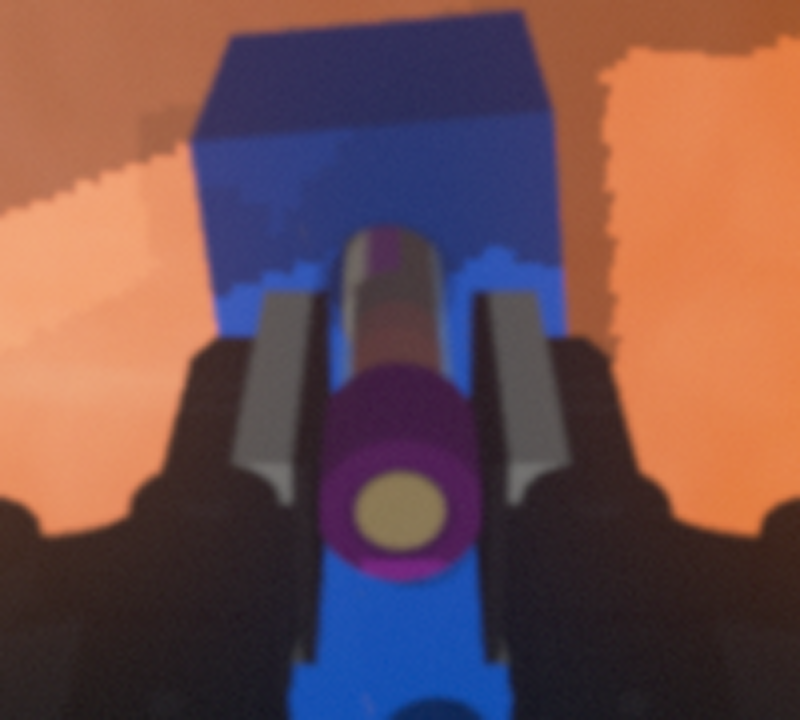

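```bash
python3 -m creep '[[0,0,0,0,0,-3,255],[0,0,0,0,0,-7,255],[0,0,0,0,0,-12,255],[0,0,0,0,0,-17,255],[0,0,0,0,0,-18,255],[0,0,0,0,0,-18,255],[0,0,0,0,0,-15,255],[0,0,0,0,0,-7,255]]'
python3 -m creep '[[0,0,0,-4,1,-2,255],[0,0,0,-10,3,0,255],[0,0,0,-18,6,0,255],[0,0,0,-25,9,0,255],[0,0,0,-30,11,0,255],[0,0,0,-30,11,0,255],[0,0,0,-30,11,0,255],[0,0,0,-30,11,0,255]]'
python3 -m creep '[[0,0,0,-30,11,0,255],[0,0,0,-30,11,0,255],[0,0,0,-30,11,0,255],[0,0,0,-28,9,0,255],[0,0,0,-22,7,0,255],[0,0,0,-13,4,0,255],[0,0,0,-6,2,0,255],[0,0,0,-2,0,0,255]]'
python3 -m creep '[[0,0,0,0,0,0,255],[0,0,0,0,0,0,255]]'
python3 - <<'E'
from h import *
ps=pose();p,d=camera("wrist");cv2.imwrite("pics/w13.png",p);np.save("w13pose.npy",np.concatenate(ps))
s,_=camera("side");cv2.imwrite("pics/s13.png",s)
print(ps,proj("wrist",[.6115,-.1493,.072],ps));crop(p,260,130,380,370,3,"w13c.png")
E
```

```text
clock: 18.1
position: [0.4711, 0.1178, 0.2057]
ee_rot: [0.677, 0.736, 0.001, 0.001]
ft_force: [-0.0, -0.2, 0.5]
grip_width: 0.174
clock: 18.9
position: [0.5481, -0.056, 0.2046]
ee_rot: [0.677, 0.736, -0.001, -0.001]
ft_force: [0.0, 0.4, 0.5]
grip_width: 0.181
clock: 19.7
position: [0.6162, -0.2094, 0.2052]
ee_rot: [0.677, 0.736, -0.0, -0.0]
ft_force: [-0.1, 0.6, -0.8]
grip_width: 0.175
clock: 19.9
position: [0.6163, -0.2082, 0.206]
ee_rot: [0.676, 0.736, 0.0, 0.0]
ft_force: [-0.3, 0.3, -0.0]
grip_width: 0.175
(array([ 0.61628405, -0.20823282,  0.20599004]), array([6.76438548e-01, 7.36499070e-01, 1.01488169e-04, 2.21508988e-05])) [319.93015902 155.77756506]
```

View pics/w13.png

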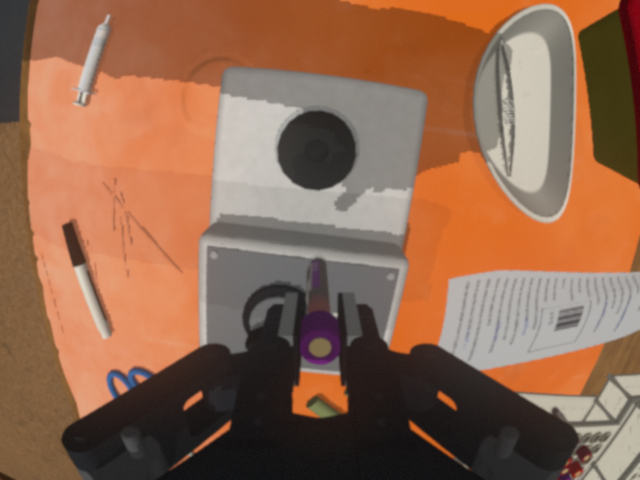

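View pics/s13.png

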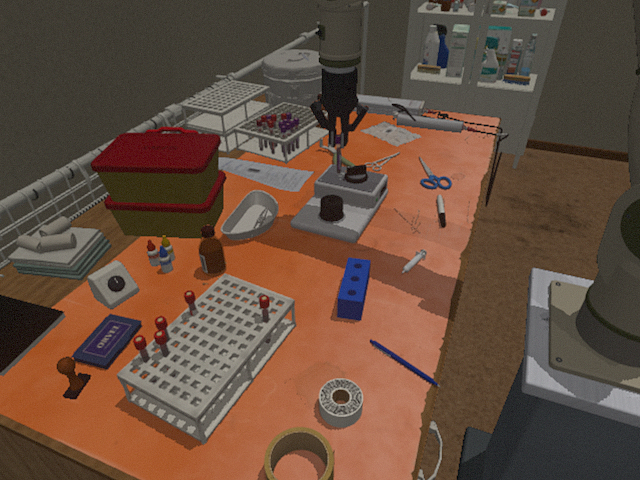

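Run:
```python
from h import *
p=cv2.imread("pics/w13.png")
g=np.clip(p.astype(float)*3,0,255).astype(np.uint8)
crop(g,270,100,370,200,7,"w13d.png");crop(p,280,235,360,370,5,"w13e.png")
```

```text
(no output)
```

View pics/w13d.png

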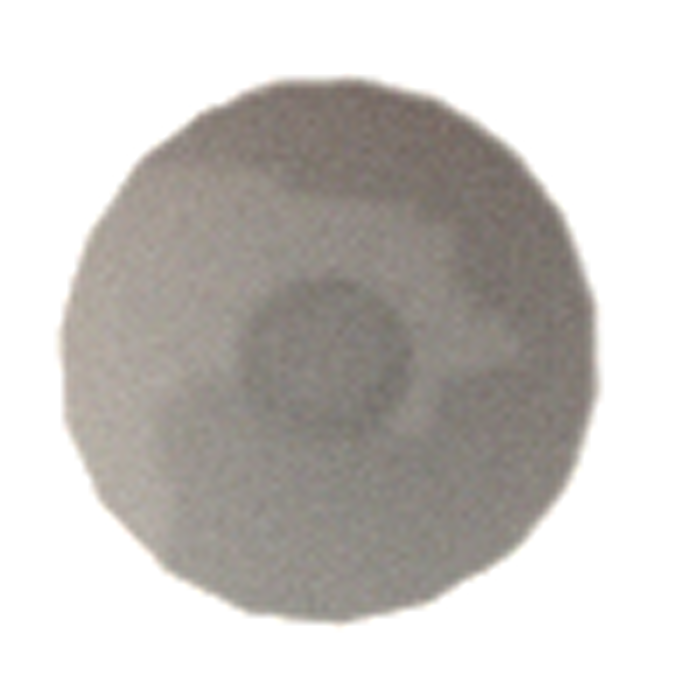

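View pics/w13e.png

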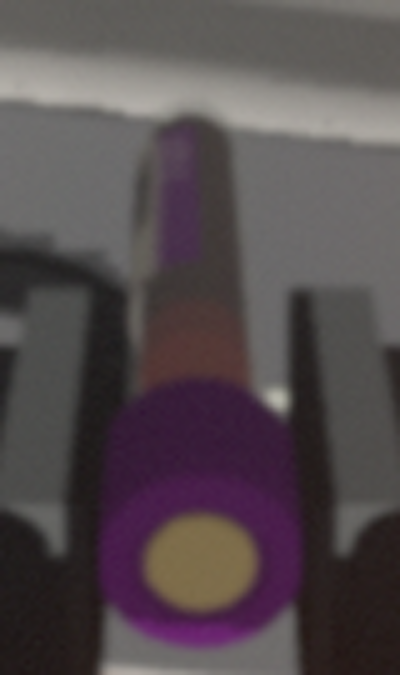

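Run:
```python
from h import *
a=np.load("w13pose.npy");ps=(a[:3],a[3:]);R=Ro.from_quat(ps[1]).as_matrix()
H=plane("wrist",316.6,150.7,.072,ps)
E=plane("wrist",318.0,256.6,.1136,ps);C=E-R[:,0]*.0069;T=plane("wrist",320.2,347.2,.2071,ps)
d=C-T;print(H,C,T,(R.T@d*1000).round(1));d=H-C;d[2]=0;print((R.T@d*1000).round(1))
```

```text
[ 0.60898301 -0.14605271  0.072     ] [ 0.61570002 -0.21261783  0.11359928] [ 0.61640632 -0.20711654  0.2071    ] [-5.4 -1.2 93.5]
[66.9 -1.   0. ]
```

```bash
python3 -m creep '[[-0.003,0.01,0,1,0,0,255],[-0.003,0.01,0,4,0,0,255],[-0.003,0.015,0,7,0,0,255],[-0.003,0.01,0,7,0,0,255],[0,0.005,0,5,0,0,255],[0,0,0,2,0,0,255],[0,0,0,0,0,0,255],[0,0,0,0,0,0,255]]'
python3 - <<'E'
from h import *
ps=pose();p,d=camera("wrist");cv2.imwrite("pics/w14.png",p);np.save("w14pose.npy",np.concatenate(ps));R=Ro.from_quat(ps[1]).as_matrix()
print(ps,R[:,2],proj("wrist",[.609,-.146,.072],ps));g=np.clip(p.astype(float)*2.5,0,255).astype(np.uint8);crop(g,270,150,370,260,6,"w14c.png")
crop(p,280,235,360,370,5,"w14e.png")
E
```

```text
clock: 20.8
position: [0.6142, -0.1836, 0.2066]
ee_rot: [0.677, 0.736, 0.021, -0.014]
ft_force: [-0.0, 0.6, -0.2]
grip_width: 0.175
(array([ 0.61417119, -0.18364192,  0.20655153]), array([ 0.67674511,  0.73577396,  0.0212317 , -0.01421085])) [ 0.00782496  0.05047771 -0.99869453] [314.35777176 195.66770859]
```

View pics/w14c.png

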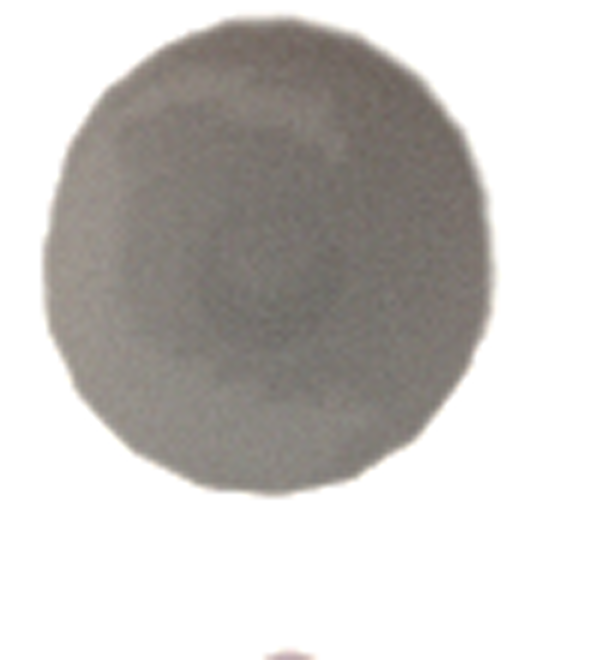

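View pics/w14e.png

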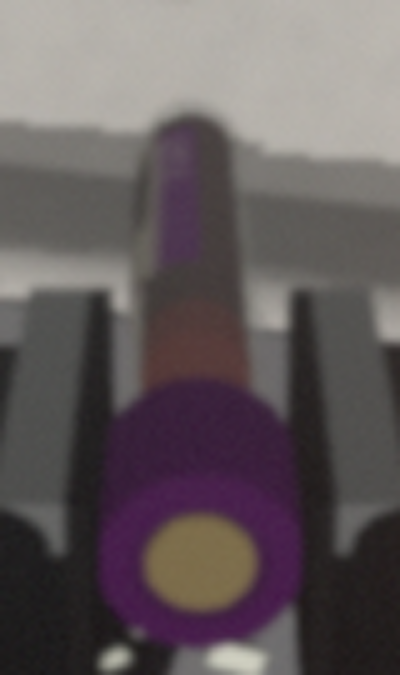

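Run:
```python
from h import *
a=np.load("w14pose.npy");ps=(a[:3],a[3:]);R=Ro.from_quat(ps[1]).as_matrix()
H=plane("wrist",314.7,195.5,.072,ps)
z=ps[0][2]-.0989
E=plane("wrist",318.0,256.8,z+.0065,ps);C=E-np.array([-.083,.996,0])*.0069;T=plane("wrist",320.2,347.2,z+.1,ps)
d=C-T;print(H,C,T,(d*1000).round(1));d=H-C;d[2]=0;print((R.T@d*1000).round(1),(R.T@[0,0,-1]*10).round(2))
```

```text
[ 0.60922659 -0.14586386  0.072     ] [ 0.61430326 -0.18357556  0.11415153] [ 0.61429059 -0.18262306  0.20765153] [  0.   -1.  -93.5]
[38.  -1.9  1.9] [-0.5  -0.12  9.99]
```

```bash
python3 -m creep '[[0,0,0,3,-0.1,0.1,255],[0,0,0,8,-0.4,0.4,255],[0,0,0,10,-0.5,0.5,255],[0,0,0,9,-0.5,0.5,255],[0,0,0,6,-0.3,0.3,255],[0,0,0,2,-0.1,0.1,255],[0,0,0,0,0,0,255]]'
python3 -m creep '[[0,0,0,-0.2,0,4,255],[0,0,0,-0.4,-0.1,8,255],[0,0,0,-0.4,-0.1,8,255],[0,0,0,-0.3,-0.1,6,255],[0,0,0,-0.2,0,3,255],[0,0,0,0,0,0,255],[0,0,0,0,0,0,255]]'
python3 - <<'E'
from h import *
ps=pose();print(ps);p,d=camera("wrist");cv2.imwrite("pics/w15.png",p)
g=np.clip(p.astype(float)*2.2,0,255).astype(np.uint8);crop(g,260,180,380,380,3.5,"w15d.png")
s,_=camera("side");cv2.imwrite("pics/s15.png",s);u=proj("side",[ps[0][0],ps[0][1],.08]).astype(int);g=np.clip(s.astype(float)*2,0,255).astype(np.uint8);crop(g,u[0]-40,u[1]-45,u[0]+40,u[1]+25,10,"s15c.png")
E
```

```text
clock: 21.55
position: [0.6091, -0.1454, 0.2066]
ee_rot: [0.677, 0.736, 0.021, -0.014]
ft_force: [0.5, 0.5, -0.4]
grip_width: 0.174
clock: 22.25
position: [0.6093, -0.1458, 0.1776]
ee_rot: [0.677, 0.736, 0.021, -0.014]
ft_force: [-0.5, -0.7, 0.1]
grip_width: 0.179
(array([ 0.60928275, -0.14581832,  0.17761235]), array([ 0.67673797,  0.73577454,  0.02143116, -0.01422165]))
```

View pics/w15d.png

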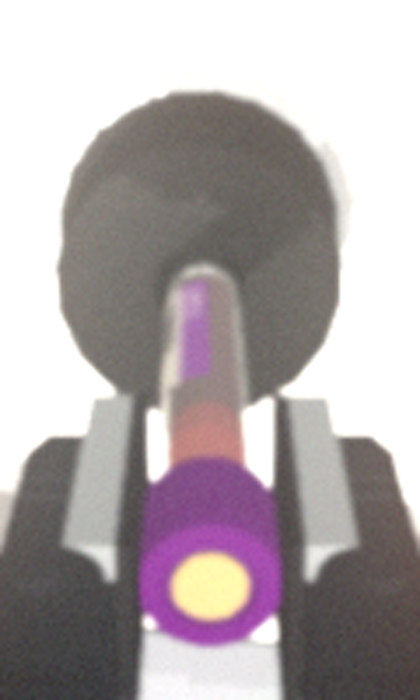

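View pics/s15c.png

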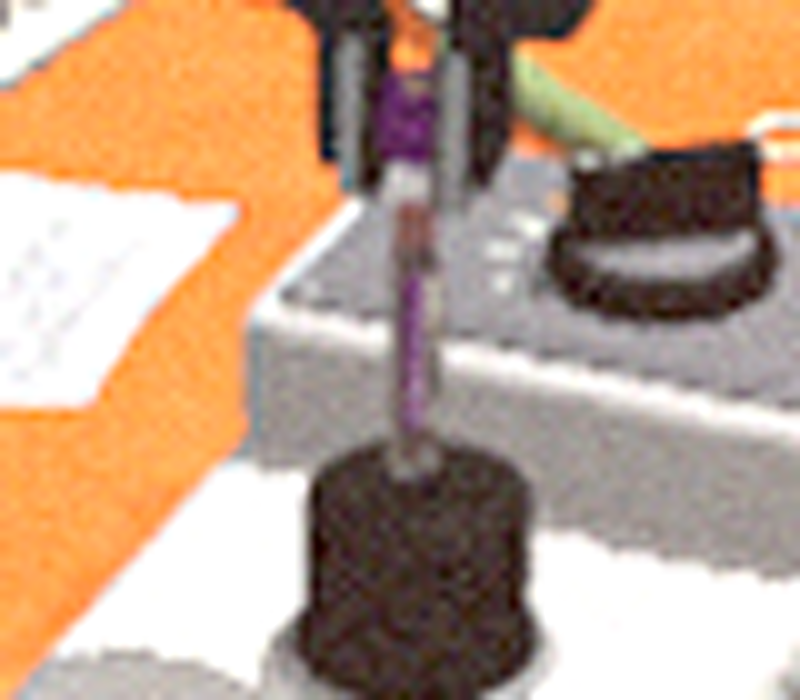

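```bash
python3 -m creep '[[0,0,0,-0.1,0,2,255],[0,0,0,-0.1,0,3,255],[0,0,0,-0.1,0,3,255],[0,0,0,-0.1,0,3,255],[0,0,0,0,0,1,255],[0,0,0,0,0,0,255]]'
python3 - <<'E'
from h import *
p,d=camera("wrist");cv2.imwrite("pics/w16.png",p)
g=np.clip(p.astype(float)*2.2,0,255).astype(np.uint8);crop(g,260,180,380,380,3.5,"w16d.png")
s,_=camera("side");ps=pose();u=proj("side",[ps[0][0],ps[0][1],.08]).astype(int);g=np.clip(s.astype(float)*2,0,255).astype(np.uint8);crop(g,u[0]-40,u[1]-45,u[0]+40,u[1]+25,10,"s16c.png")
E
```

```text
clock: 22.95
position: [0.6091, -0.1457, 0.1652]
ee_rot: [0.677, 0.736, 0.021, -0.014]
ft_force: [-0.5, -1.0, -0.6]
grip_width: 0.177
```

View pics/w16d.png

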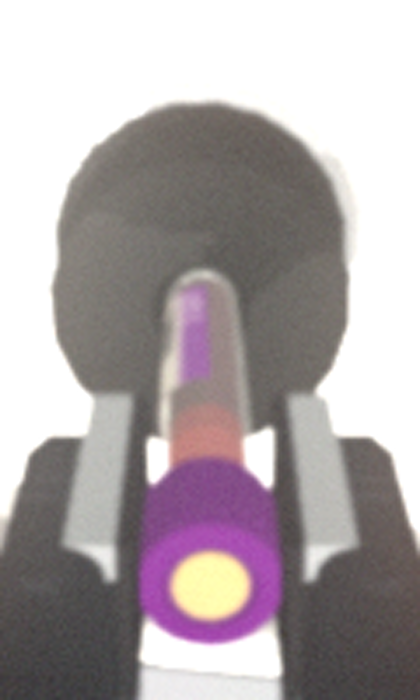

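View pics/s16c.png

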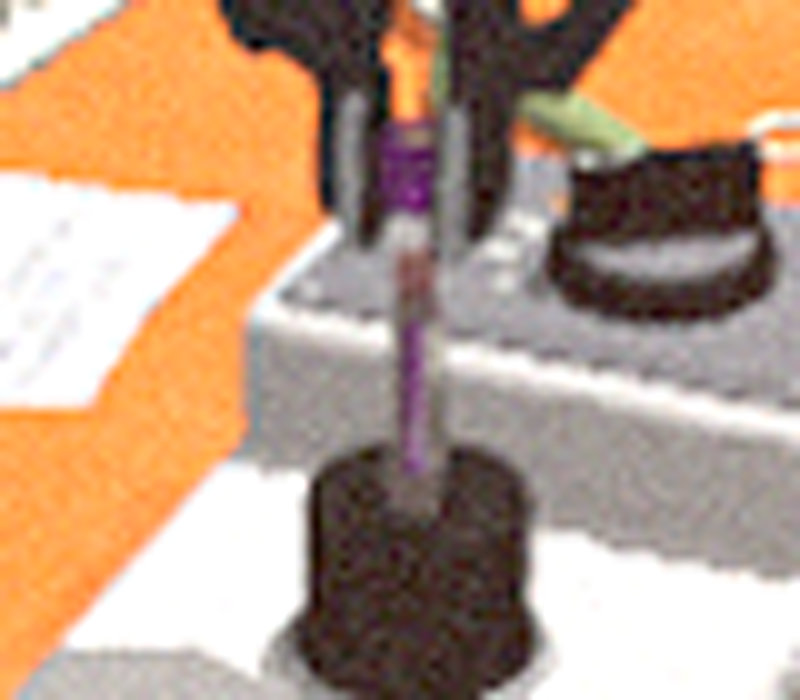

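```bash
python3 -m creep '[[0,0,0,-0.1,0,3,255],[0,0,0,-0.2,-0.1,4,255],[0,0,0,-0.2,0,4,255],[0,0,0,-0.2,-0.1,4,255],[0,0,0,-0.1,0,2,255],[0,0,0,0,0,0,255]]'
python3 -m creep '[[0,0,0,-0.2,-0.1,4,255],[0,0,0,-0.2,0,4,255],[0,0,0,-0.1,0,3,255],[0,0,0,-0.1,0,1.5,255],[0,0,0,0,0,0.5,255],[0,0,0,0,0,0,255]]'
```

```text
clock: 23.65
position: [0.6091, -0.1455, 0.148]
ee_rot: [0.677, 0.736, 0.021, -0.015]
ft_force: [-0.4, -0.9, -0.6]
grip_width: 0.178
clock: 24.25
position: [0.6093, -0.1455, 0.1353]
ee_rot: [0.677, 0.736, 0.021, -0.014]
ft_force: [-0.4, -1.5, -1.4]
grip_width: 0.173
```

```bash
python3 -m creep '[[0,0,0,0,0,1,255],[0,0,0,0,0,0.7,255],[0,0,0,0,0,0,255]]';  python3 -m creep '[[0,0,0,0,0,0.6,255],[0,0,0,0,0,0,255]]';python3 -m creep '[[0,0,0,0,0,0.5,255],[0,0,0,0,0,0,255]]'
```

```text
clock: 24.55
position: [0.6094, -0.1455, 0.1337]
ee_rot: [0.677, 0.736, 0.021, -0.014]
ft_force: [-0.9, -2.4, -0.3]
grip_width: 0.174
clock: 24.75
position: [0.6094, -0.1454, 0.1333]
ee_rot: [0.677, 0.736, 0.021, -0.014]
ft_force: [-0.6, -1.2, 1.6]
grip_width: 0.176
clock: 24.95
position: [0.6096, -0.1454, 0.133]
ee_rot: [0.677, 0.736, 0.021, -0.014]
ft_force: [-0.8, -1.6, 4.2]
grip_width: 0.179
```

```bash
python3 -m creep '[[0,0,0,0,0,0,205],[0,0,0,0,0,0,195],[0,0,0,0,0,0,180],[0,0,0,0,0,0,150],[0,0,0,0,0,0,110],[0,0,0,0,0,0,110]]' 20
python3 -m creep '[[0,0,0,0.2,0,-5,110],[0,0,0,0.5,0.1,-10,110],[0,0,0,1,0.2,-20,110],[0,0,0,1,0.2,-20,110],[0.006,-0.025,0,0,0,-15,110],[0.006,-0.025,0,0,0,-8,110],[0,0,0,0,0,-2,110],[0,0,0,0,0,0,110]]'
python3 - <<'E'
from h import *
ps=pose();R=Ro.from_quat(ps[1]).as_matrix();p,d=camera("wrist");cv2.imwrite("pics/w17.png",p)
s,_=camera("side");cv2.imwrite("pics/s17.png",s);print(ps[0],R[:,2],R[:,0],get_obs()["joint_pos"])
g=np.clip(s.astype(float)*1.8,0,255).astype(np.uint8);crop(g,290,150,400,250,7,"s17c.png")
E
```

```text
clock: 25.55
position: [0.6093, -0.1453, 0.1326]
ee_rot: [0.677, 0.736, 0.021, -0.014]
ft_force: [0.5, -0.4, -0.6]
grip_width: 0.57
clock: 26.35
position: [0.609, -0.1458, 0.2125]
ee_rot: [0.677, 0.736, -0.0, 0.0]
ft_force: [1.0, -0.3, -0.7]
grip_width: 0.567
[ 0.6090085  -0.14583629  0.21253155] [-1.83350234e-04 -2.40235785e-04 -9.99999954e-01] [-8.45065668e-02  9.96422897e-01 -2.23882148e-04] [ 0.66785611  0.44210871 -0.66853278  1.48849649  0.27794717  1.30867864
  0.05731182]
```

View pics/w17.png

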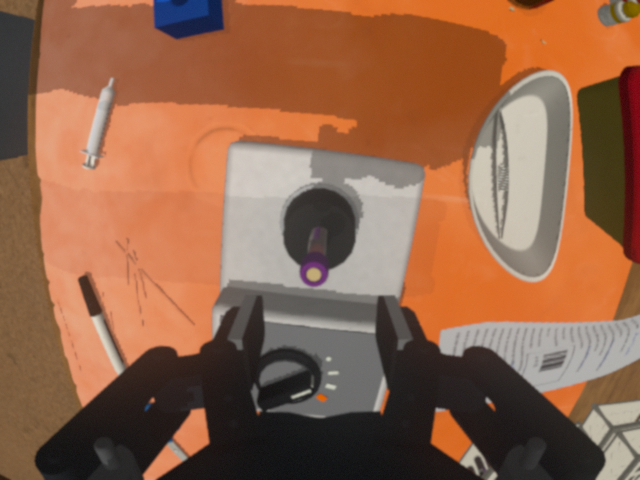

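View pics/s17c.png

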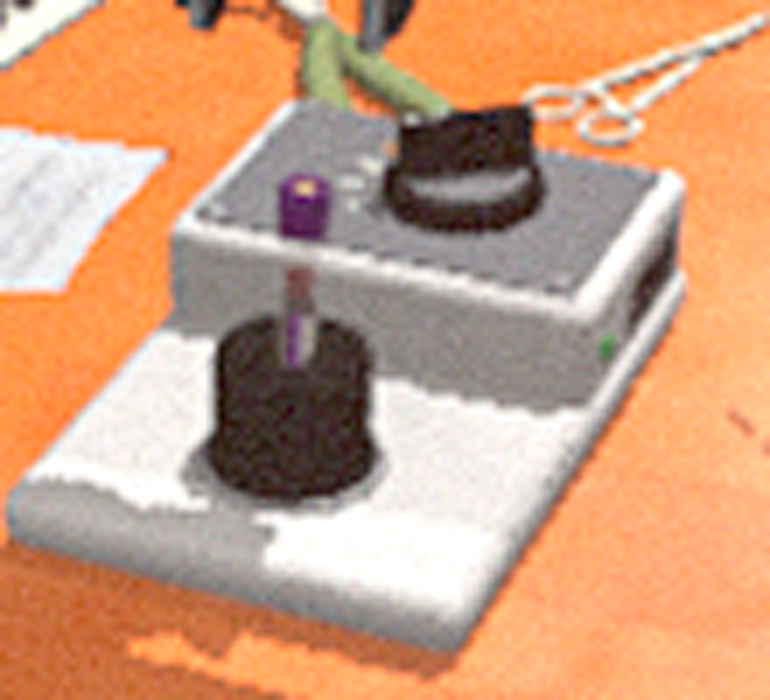

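```bash
python3 -m creep '[[0,0,0.13,0,0,0,110],[0,0,0.15,0,0,0,110],[0,0,0.15,0,0,0,110],[0,0,0.15,0,0,0,110],[0,0,0.15,0,0,0,110],[0,0,0.15,0,0,0,110],[0,0,0.15,0,0,0,110],[0,0,0,0,0,0,110]]' 40
python3 -m creep '[[0,0,0,-12,8,0,110],[0,0,0,-25,16,3,110],[0,0,0,-33,21,4,110],[0,0,0,-33,21,4,110],[0,0,0,-25,16,4,110],[0,0,0,-12,7,3,110],[0,0,0,0,0,0,110],[0,0,0,0,0,0,110]]'
python3 - <<'E'
from h import *
o=get_obs();ps=pose();R=Ro.from_quat(ps[1]).as_matrix();p,d=camera("wrist");cv2.imwrite("pics/w18.png",p);np.save("w18pose.npy",np.concatenate(ps))
print(ps[0],R.round(4),o["joint_pos"].round(3),o["clock"])
print(proj("wrist",[.588,-.2715,.102],ps))
E
```

```text
clock: 27.25
position: [0.6087, -0.1465, 0.2119]
ee_rot: [0.952, 0.306, -0.001, -0.0]
ft_force: [0.1, 0.6, -0.0]
grip_width: 0.569
clock: 28.05
position: [0.548, -0.2992, 0.1947]
ee_rot: [0.951, 0.308, 0.0, -0.0]
ft_force: [-0.8, 0.7, -0.3]
grip_width: 0.568
[ 0.54795983 -0.29920788  0.19468265] [[ 8.100e-01  5.864e-01  3.000e-04]
 [ 5.864e-01 -8.100e-01  9.000e-04]
 [ 8.000e-04 -6.000e-04 -1.000e+00]] [ 0.764  0.404 -0.435  1.525  0.175  1.251 -0.639] 28.05
[321.53568317 180.15596659]
```

View pics/w18.png

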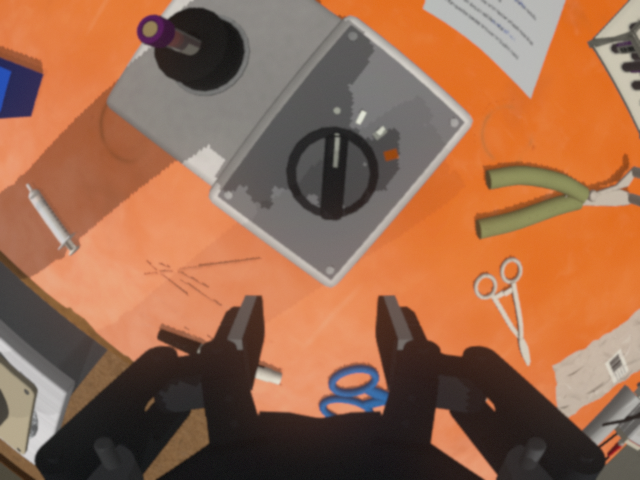

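Run:
```python
from h import *
p=cv2.imread("pics/w18.png");g=np.clip(p.astype(float)*2,0,255).astype(np.uint8);crop(g,275,115,395,235,6,"w18c.png")
```

```text
(no output)
```

View pics/w18c.png

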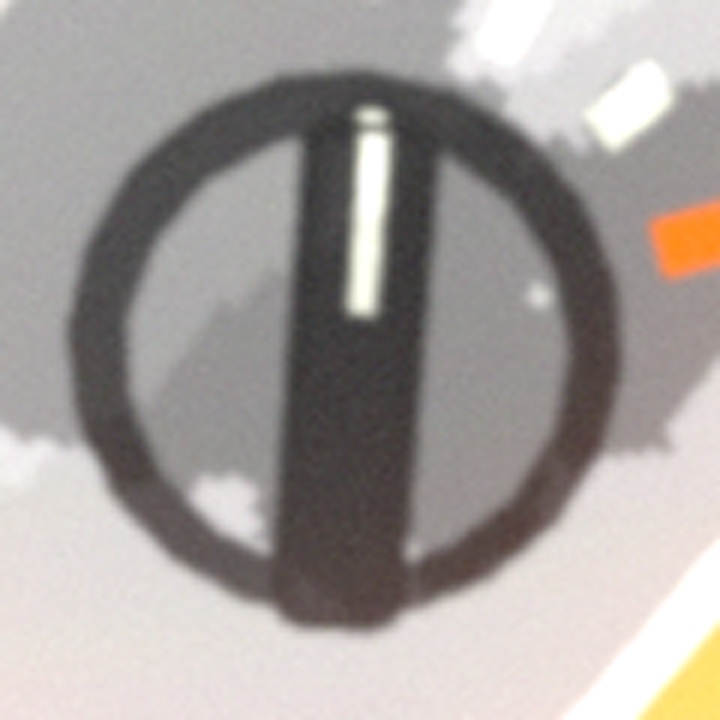

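Run:
```python
from h import *
a=np.load("w18pose.npy");ps=(a[:3],a[3:]);R=Ro.from_quat(ps[1]).as_matrix()
f=lambda x,y:(275+(x+.5)/6-.5,115+(y+.5)/6-.5)
A=plane("wrist",*f(371,125),.102,ps);B=plane("wrist",*f(340,605),.102,ps);D=plane("wrist",*f(345,340),.079,ps)
t=lambda X:(R.T@(X-ps[0])*1000).round(1)
print(A,B,np.linalg.norm(A-B),t(A),t(B),t((A+B)/2),"disc",D,t(D),np.arctan2(t(A)[1]-t(B)[1],t(A)[0]-t(B)[0]))
```

```text
[ 0.61350815 -0.26324359  0.102     ] [ 0.57457257 -0.28821905  0.102     ] 0.0462574568353503 [74.1  9.4 92.7] [27.9  6.8 92.7] [51.   8.1 92.7] disc [ 0.59377941 -0.27561125  0.079     ] [ 50.9   7.8 115.7] 0.0562177570996312
```

```bash
python3 -m creep '[[0,0,0.06,5,0.5,5,110],[0,0,0,12,1.2,12,110],[0,0,0,15,1.5,15,110],[0,0,0,12,1,12,110],[0,0,0,6,0.5,6,110],[0,0,0,1,0,2,110],[0,0,0,0,0,0,110]]'
python3 - <<'E'
from h import *
ps=pose();p,d=camera("wrist");cv2.imwrite("pics/w19.png",p);print(ps[0],proj("wrist",[.594,-.276,.102],ps))
g=np.clip(p.astype(float)*2,0,255).astype(np.uint8);crop(g,220,200,420,400,4,"w19c.png")
E
```

```text
clock: 28.8
position: [0.593, -0.2767, 0.1425]
ee_rot: [0.96, 0.279, -0.0, -0.0]
ft_force: [-0.5, 0.1, -0.4]
grip_width: 0.572
[ 0.5929959  -0.27672194  0.14254348] [319.47722735 297.2874158 ]
```

View pics/w19c.png

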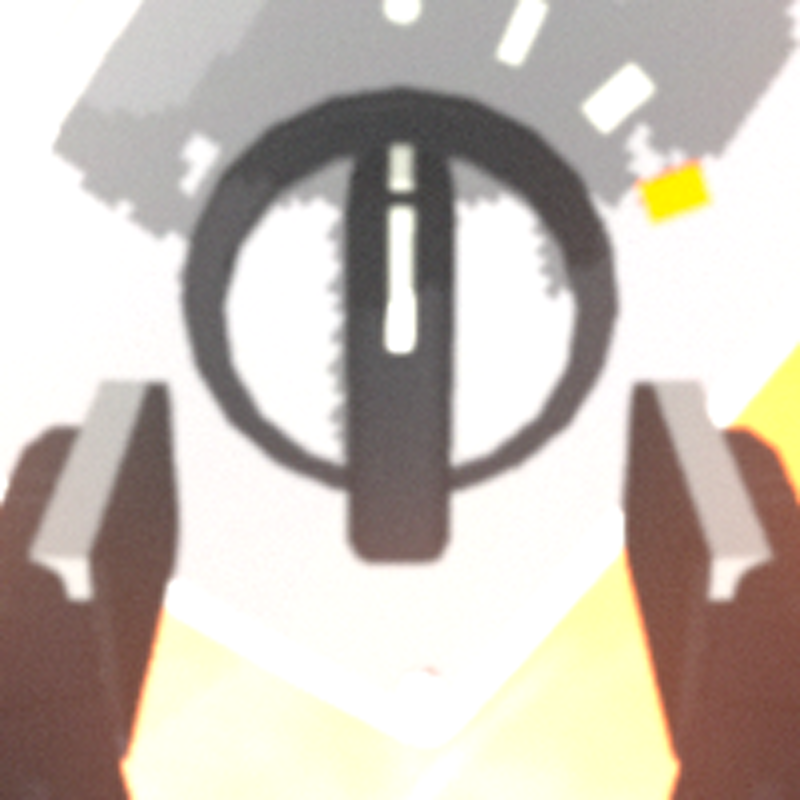

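```bash
python3 -m creep '[[0,0,0,0.5,0,6,110],[0,0,0,0.5,0,12,110],[0,0,0,0,0,10,110],[0,0,0,0,0,5,110],[0,0,0,0,0,2,110],[0,0,0,0,0,0,110]]' 60
python3 -m creep '[[0,0,0,0,0,0,150],[0,0,0,0,0,0,190],[0,0,0,0,0,0,225],[0,0,0,0,0,0,255],[0,0,0,0,0,0,255],[0,0,0,0,0,0,255]]' 60
python3 - <<'E'
from h import *
o=get_obs();print(o["ft_force"].round(1),o["torque"].round(2),o["joint_pos"].round(3))
p,d=camera("wrist");crop(p,220,200,420,400,3,"w20c.png")
E
```

```text
clock: 29.45
position: [0.5937, -0.2763, 0.1073]
ee_rot: [0.96, 0.278, -0.0, -0.0]
ft_force: [0.2, -0.1, -0.7]
grip_width: 0.562
clock: 30.05
position: [0.5939, -0.2763, 0.1083]
ee_rot: [0.96, 0.278, 0.0, 0.0]
ft_force: [-1.4, 1.6, 6.0]
grip_width: 0.138
[-1.4  1.6  6. ] [ 0.38  0.58 -0.07] [ 0.671  0.544 -0.414  1.52   0.233  1.126 -0.796]
```

View pics/w20c.png

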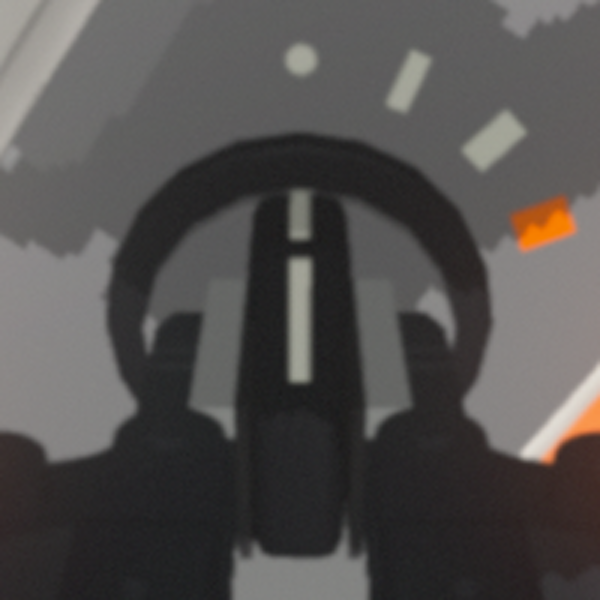

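```bash
python3 -m creep '[[0,0,0.05,0,0,-1,255],[0,0,0.12,0,0,0,255],[0,0,0.15,0,0,0,255],[0,0,0.13,0,0,0,255],[0,0,0.05,0,0,0,255],[0,0,0,0,0,0,255]]' 60
python3 - <<'E'
from h import *
o=get_obs();print(o["ft_force"].round(1),o["torque"].round(2),o["joint_pos"].round(3))
R=Ro.from_quat(o["ee_rot"]).as_matrix();print(np.arctan2(R[1,0],R[0,0]))
E
```

```text
clock: 30.7
position: [0.5953, -0.2769, 0.1086]
ee_rot: [0.999, 0.032, 0.002, 0.001]
ft_force: [8.1, -4.2, -7.3]
grip_width: 0.136
[ 8.1 -4.2 -7.3] [-0.89 -1.92  0.93] [ 0.603  0.53  -0.32   1.523  0.18   1.113 -1.261]
0.06485826564979497
```

```bash
python3 -m creep '[[0,0,0.05,0.8,0.4,0.5,255],[0,0,0.12,0,0,0,255],[0,0,0.15,0,0,0,255],[0,0,0.08,0,0,0,255],[0,0,0.05,0,0,0,255],[0,0,0,0,0,0,255]]' 60
python3 - <<'E'
from h import *
o=get_obs();print(o["ft_force"].round(1),o["torque"].round(2),o["joint_pos"].round(3))
R=Ro.from_quat(o["ee_rot"]).as_matrix();print(np.arctan2(R[1,0],R[0,0]))
p,d=camera("wrist");crop(p,200,180,420,400,3,"w21c.png")
E
```

```text
clock: 31.3
position: [0.5953, -0.2787, 0.1086]
ee_rot: [0.981, -0.192, 0.002, 0.002]
ft_force: [3.3, -6.2, -2.5]
grip_width: 0.136
[ 3.3 -6.2 -2.5] [-1.5  -0.97  0.97] [ 0.542  0.522 -0.235  1.524  0.134  1.107 -1.679]
-0.38630814680758463
```

View pics/w21c.png

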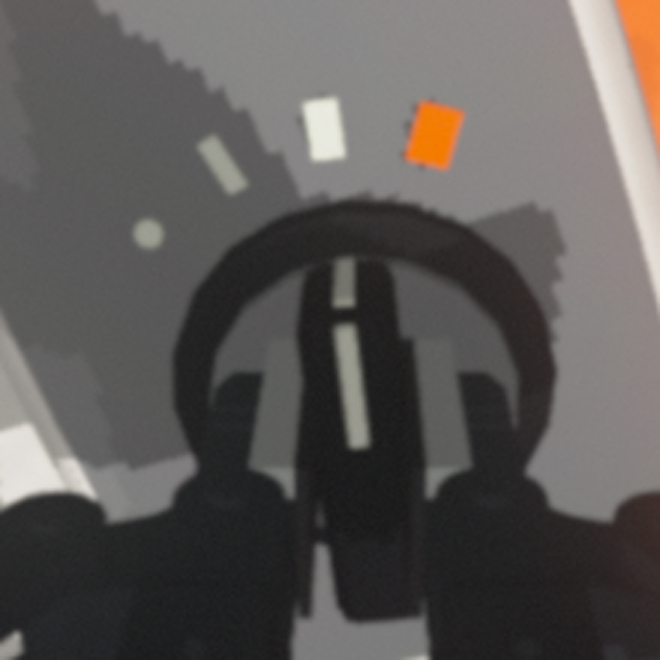

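```bash
python3 -m creep '[[0,0,0,0,0,0,255],[0,0,0.05,0.3,0.4,0,255],[0,0,0.1,0,0,0,255],[0,0,0.1,0,0,0,255],[0,0,0.05,0,0,0,255],[0,0,0,0,0,0,255]]' 110
cat > m.py <<'E'
from h import *
import sys
o=get_obs();print(o["ft_force"].round(1),o["torque"].round(2),o["joint_pos"].round(3),o["grip_width"])
R=Ro.from_quat(o["ee_rot"]).as_matrix();print("yaw",np.arctan2(R[1,0],R[0,0]),o["position"])
p,d=camera("wrist");cv2.imwrite("pics/"+sys.argv[1]+"_full.png",p);crop(p,200,180,420,400,3,sys.argv[1]+".png")
E
python3 m.py w22
```

```text
clock: 31.95
position: [0.5939, -0.2795, 0.1085]
ee_rot: [0.942, -0.337, 0.0, 0.002]
ft_force: [-3.9, -5.3, 2.7]
grip_width: 0.126
[-3.9 -5.3  2.7] [-1.21  0.84  0.56] [ 0.502  0.517 -0.179  1.527  0.103  1.106 -1.958] 0.12587506042452343
yaw -0.687423675053534 [ 0.59392129 -0.27952794  0.10850855]
```

View pics/w22.png

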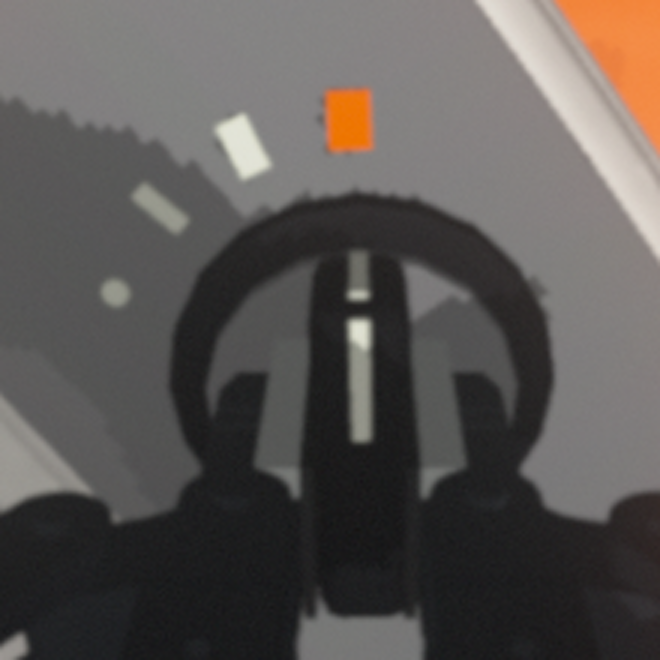

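```bash
python3 -m creep '[[0,0,-0.02,0,0,0,255],[0,0,0,0,0,0,255],[0,0,0,0,0,0,255],[0,0,0,0,0,0,255],[0,0,0,0,0,0,255],[0,0,0,0,0,0,255]]' 110
python3 m.py w23
python3 - <<'E'
from h import *
s,_=camera("side");cv2.imwrite("pics/s23.png",s);t,_=camera("top");cv2.imwrite("pics/t23.png",t)
E
```

```text
clock: 32.6
position: [0.5939, -0.2796, 0.1085]
ee_rot: [0.945, -0.327, 0.0, 0.001]
ft_force: [-3.2, -4.9, 2.1]
grip_width: 0.123
[-3.2 -4.9  2.1] [-1.03  0.77  0.14] [ 0.506  0.517 -0.183  1.527  0.104  1.106 -1.939] 0.1230281873196203
yaw -0.6672206480652472 [ 0.59392901 -0.27956749  0.10853838]
```

View pics/w23.png

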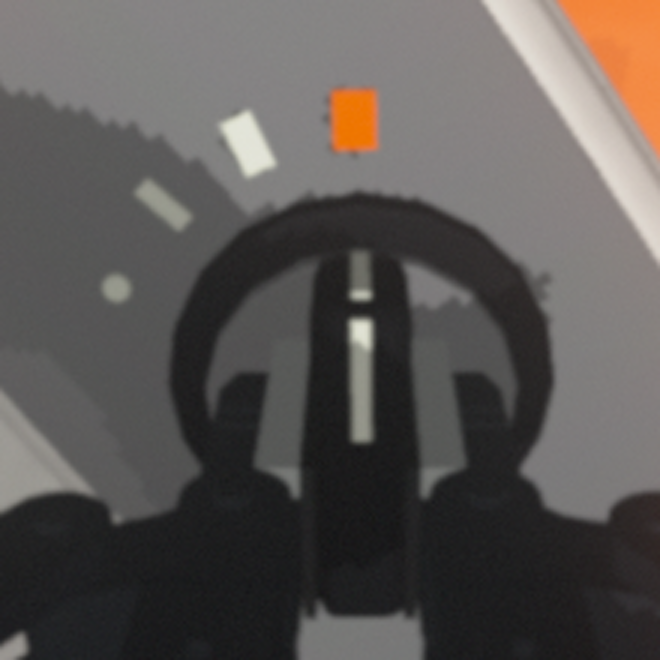

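View pics/s23.png

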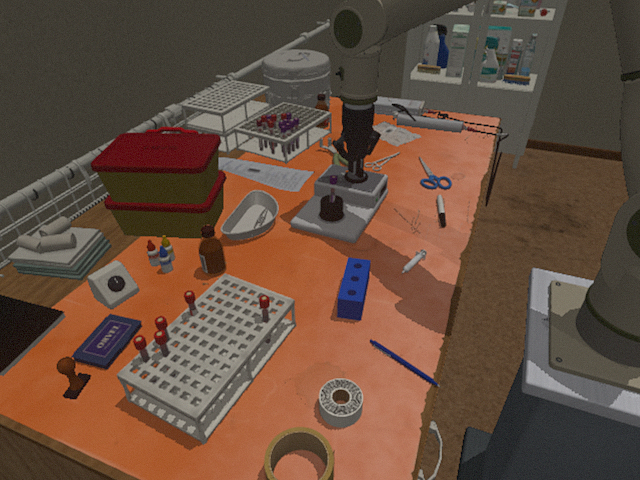

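View pics/t23.png

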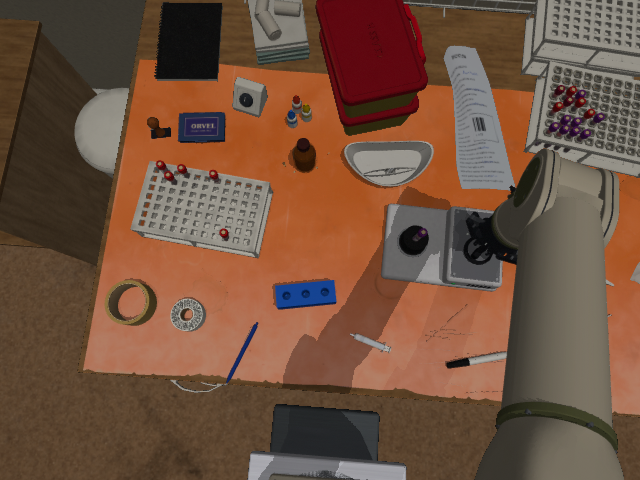

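```bash
python3 -c "
from workcell import *
print(hand_in())"
```

```text
the job is handed in; nothing more can be done
None
```

The job is done and handed in at about 32.8 s of the 58 s allowed.

- **Red tube:** it stands upright in a free front-row hole of the white rack (own x -60, y -67.5 mm). I lowered it until light contact of about 4 N before letting go.
- **Purple tube:** it stands in the black cup, also lowered to light contact before I released it.
- **Dial:** it is turned clockwise past the first two clicks to the orange mark, and the gripper is still holding it there at 110 N.

**Last checks:**
- The side and top pictures show both tubes standing where they belong. The label roll, syringe and amber bottle are where they were.
- In the wrist picture the bar's white line points at the orange mark. From the tool's turn I put the dial at about 1.21 to 1.23 rad, just under the 1.25 end stop. It held steady for the last half second with side forces under 6 N.

**What disagreed:**
- The wrist camera's calibration changed by nearly 3 mm between readings, so I used a nominal mounting checked against the finger pads. The top camera was off by 2 to 4 mm compared with it.
- Both tubes sat 2 to 3 degrees off straight in the gripper after lifting. I tilted the tool to correct this before lowering each one.
- The bar slipped about 0.1 rad in the gripper during the turn. Raising the grip from 60 to 110 N fixed it.

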